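# Turn over and load the printing plate

## Task

The white loading plate lies with its blank face up: turn it over so that its four pockets face up and lay it flat in the printing bed, inside the stops. Then put every short black cap that is on the table (two to four of them) into a pocket of its own, fully down and flat, and last of all throw the vacuum lever all the way over, away from the robot. Leave the tall tubes and everything else where they are.

Things in the scene. Friction and masses are not known exactly. Their poses are not given: they have to be found in the camera images.
- plate: White plastic loading plate, 162 x 60 x 22 mm; one large face has a row of four round pockets (34 mm across, 9 mm deep, 39 mm apart), the other is blank. Origin: centre of the POCKETED face; x along the 162 mm length, y across the 60 mm width, z from the pocketed face through the plate to the blank face (up at the start). It can stand by itself on a short end. It loads either way round.
- bed: Aluminium printing bed fixed to the table, 196 x 88 x 12 mm, with dark stops 12 mm high on its short ends and near its corners, leaving a 170 x 68 mm place for the plate; the middle 110 mm of each long side is open. Origin: centre of the underside, on the table; x along its length, y across, z up. The plate's pocketed face is 34 mm above the origin when home.
- lever (a joint): Steel vacuum lever, 60 mm long, on a small grey block fixed on the table beside the bed (robot's right of it). Radians: 0 leans toward the robot, 1.0 is thrown fully over, away from the robot (to +x of its block); it stays where it is left.
- lever_tip (a point): Tip of the vacuum lever.
- lever_base: Grey block of the vacuum lever; the lever swings in its x-z plane, from -x to +x, x pointing roughly away from the robot.
- pocket0 (a point): Centre of the mouth of pocket 0 of the plate, level with the pocketed face (9 mm above the pocket's floor when the pockets face up).
- pocket1 (a point): Centre of the mouth of pocket 1 of the plate, level with the pocketed face (9 mm above the pocket's floor when the pockets face up).
- pocket2 (a point): Centre of the mouth of pocket 2 of the plate, level with the pocketed face (9 mm above the pocket's floor when the pockets face up).
- pocket3 (a point): Centre of the mouth of pocket 3 of the plate, level with the pocketed face (9 mm above the pocket's floor when the pockets face up).
- cap0: Short plain black plastic end cap, a squat disc 28 mm across and 20 mm high, the same both ways up. Origin: centre of its underside, z along its axis. May be absent.
- cap0_mid (a point): Centre of that cap, 10 mm from either flat side.
- cap1: Short plain black plastic end cap, a squat disc 28 mm across and 20 mm high, the same both ways up. Origin: centre of its underside, z along its axis. May be absent.
- cap1_mid (a point): Centre of that cap, 10 mm from either flat side.
- cap2: Short plain black plastic end cap, a squat disc 28 mm across and 20 mm high, the same both ways up. Origin: centre of its underside, z along its axis. May be absent.
- cap2_mid (a point): Centre of that cap, 10 mm from either flat side.
- cap3: Short plain black plastic end cap, a squat disc 28 mm across and 20 mm high, the same both ways up. Origin: centre of its underside, z along its axis. May be absent.
- cap3_mid (a point): Centre of that cap, 10 mm from either flat side.
- tin: Bystander: small tin 52 mm across, 50 mm high, standing; origin at its underside.
- tape: Bystander: cardboard ring 60 mm across, 18 mm high; origin at its underside.
- spatula: Bystander: ink spatula, 200 mm long, lying on the far side of the table.
- block: Bystander: wooden block 60 x 40 x 30 mm, near the robot; origin at its underside.
- tube0: Bystander: tall black tube 30 mm across, 110 mm high, standing at the far side; origin at its underside.
- tube1: Bystander: tall black tube 30 mm across, 110 mm high, standing at the far side; origin at its underside.
- tube2: Bystander: tall black tube 30 mm across, 110 mm high, standing at the far side; origin at its underside.
Mind the look-alikes: they are no part of the job. What is shaped like the lever_base but blue, pink or purple is not meant.

How it is judged:
By the outcome, as a careful person would: the job done as asked, in the order asked, and still so for the second after the job is handed in, with the robot touching nothing.
Of cap0, cap1, cap2, cap3 only 2 to 4 are there at a start; the rules pass over those that are not, and their reading is None.
At some moment in a run one of cap0, cap1, cap2, cap3 may be knocked a few centimetres aside while the robot is not near it.
Once in a run the grip may slacken for a moment while it holds something.
It also fails if it takes over 210 s, if anything falls off the work surface, if the arm or the gripper's body presses on something with over 40 N, if the wrist force passes 120 N, or if a joint passes its speed limit or range.

## Robot

A 6-joint arm with a two-finger parallel gripper is mounted at the origin on the work surface. World frame = base frame: x ahead of the robot, y to its left, z up, the work surface at z = 0. Lengths are in mm, angles in degrees, forces in N, time in s.
With the tool pointing down it reaches from about 250 to 775 mm from the base axis. Payload 4 kg.
Tool frame: the origin (TCP) lies midway between the tips of the shut fingers; the grasp point (between the pads) lies arm.pinch_z behind it (arm.pinch_z is the distance from the TCP to the grasp point, in mm); z points along the fingers, y is the line along which they close (so a half turn about z gives the same grasp; the last joint's range is limited). The gripper opens to 85 mm and grips with 20 to 120 N. Pads are 22 mm wide; open, the fingers measure 114 mm over their backs; the gripper's body (76 mm by 85 mm) begins 54 mm behind the grasp point. The pads swing forward as they close: fully open they stand 13 mm farther back than shut.
Start: joints at [-81.079, 4.996, 78.535, -0, 96.463, -5.907], TCP at [140.753, -531.704, 202.441] pointing down, gripper open.
Joint ranges: [-177.83, 177.83], [-43.37, 116.18], [15.69, 146.23], [-61.86, 241.86], [9.47, 152.12], [-147.06, 147.06]. Speed limits (degrees/s): [159.86, 159.86, 180, 180, 180, 180].

## Interface

Orientations are given as [roll, pitch, yaw] about the fixed x, y, z axes, in that order (R = Rz(yaw) Ry(pitch) Rx(roll)).
In Python, from workcell import arm gives the robot as it stands.
- The arm moves only by the tool step_arm, never from a script. Its argument "series" is text: rows parted by semicolons, each of 6 numbers parted by spaces: the shift along the tool's x, y, z as a fraction of full scale, then the turn, a rotation vector about the tool's x, y, z as a fraction of full scale. A call has 1 to 20 rows; each row is the pose to reach, as a shift and turn from the pose commanded when the call began, along the tool's axes at that moment; what a row does not reach only later rows make up. Full scale, the value 1, is 0.25 m for a shift and 0.5 rad for a turn. A row lasts 1/12 s, in which the tool goes at most 41.7 mm and 7.16 degrees, less where a joint would pass 70% of its speed; a pose out of reach is approached as far as the arm can. A call with a number of a shift or a turn outside -1 to 1 is refused whole. A call with a gripper value outside its range is refused whole. "claw" is the opening, from 0 (shut) to 1 (fully open), set as the call begins (left out, the last holds). The fingers move at their own pace and stop on an object; "force" is the grip in N (left out, the last holds). Time passes only in rows, so rows that repeat a pose let the fingers close. It gives the time, the measured TCP pose, the force, the opening and the grip force at its end, in the units of the state.
- arm.read_state(): the state, without advancing time (a new reading comes with each control period).
- arm.camera(name): name is "scene" or "top"; returns the picture (400x640x3 uint8, red, green, blue); there is no depth.
- arm.calibration(name): a dict with "fov_y" (degrees; the focal length in pixels is half the picture's height over the tangent of half this angle, whatever the lens; pixels are square), "cx", "cy" (the principal point, pixels), "D" ([k1, k2, p1, p2, k3] as OpenCV has them; the pictures are not rectified), "world_to_cam" (4x4, takes a point from world to camera coordinates). Camera axes: x right, y up, looking along -z (the intrinsics and any distortion apply to the point x, -y, -z); pixel columns grow to the right and rows downward; lengths in mm; the calibration is good to about 2 mm. A picture is of the moment at which its call begins. calibration takes no time and is no camera call.
- arm.close_job(): hands the job in; it is judged then, once.
The state is a dict: "t": time; "joints": joint angles; "dq": joint speeds; "joint_efforts": joint torques, N m; "ee_pos": TCP position; "orientation": TCP orientation; "contact_force": force on the tool from outside, world axes, zero at the start; "ft_torque": the same for the moment, N m; "gripper_width": finger opening in mm; "finger_force": force on a finger pad.
Only numpy, scipy, OpenCV 4.12 (cv2) and the standard library are available. Lean on these libraries where they do the work, as an engineer would, in place of code of your own. Each camera call takes 0.05 s, during which the arm holds its last target. There are 200 camera calls.

## Working session

There is one attempt and no reset: what is moved stays moved. The work goes in short steps, Python scripts to look and compute and a tool call to move; the robot and the scene stay as the last step left them, time stands still between calls to the robot, and variables do not carry over. Pictures are saved under pics/ and viewed, at most 14 in all, crops included, and the job is handed in when it is done.

Besides the shell and the picture viewer there is one more tool, called in YAML: its name, and indented under it one key for each argument. step_arm: Moves the arm, as the interface text tells. Its arguments: {"type":"object","properties":{"series":{"type":"string"},"claw":{"type":"number"},"force":{"type":"number"}},"required":["series"]}

```bash
mkdir -p pics; ls; python3 - <<'E'
from workcell import arm
import cv2
for n in("scene","top"):
    cv2.imwrite(f"pics/{n}0.png",arm.camera(n)[:,:,::-1]); print(n,arm.calibration(n))
print(arm.read_state(),arm.pinch_z)
E
```

```text
pics
scene {'fov_y': 45.1663784334297, 'cx': 318.51905241846276, 'cy': 195.0331467459744, 'D': array([-0.01864427,  0.        ,  0.        ,  0.        ,  0.        ]), 'world_to_cam': array([[-1.76360953e-01,  9.84324999e-01,  1.05390809e-03,
         1.25359837e+02],
       [-6.48809125e-01, -1.17051811e-01,  7.51894669e-01,
         3.26750472e+02],
       [ 7.40232081e-01,  1.31921075e-01,  6.59282410e-01,
        -1.53868217e+03],
       [ 0.00000000e+00,  0.00000000e+00,  0.00000000e+00,
         1.00000000e+00]])}
top {'fov_y': 55.15137288558629, 'cx': 322.11038026826486, 'cy': 193.05803839844526, 'D': array([-0.05726888,  0.        ,  0.        ,  0.        ,  0.        ]), 'world_to_cam': array([[-1.72332506e-02, -9.99770671e-01, -1.27129738e-02,
        -9.16545496e+00],
       [ 9.98169185e-01, -1.79401387e-02,  5.77618367e-02,
        -5.88026980e+02],
       [-5.79766627e-02, -1.16942745e-02,  9.98249443e-01,
        -9.82229910e+02],
       [ 0.00000000e+00,  0.00000000e+00,  0.00000000e+00,
         1.00000000e+00]])}
{'t': 0.1, 'joints': array([-8.10794936e+01,  5.03797371e+00,  7.86174183e+01,  2.02090926e-05,
        9.64635416e+01, -5.90763067e+00]), 'dq': array([ 0.00411423, -0.07419963, -0.18249552, -0.01734468, -0.05335111,
       -0.03151242]), 'joint_efforts': array([ 2.31739585e-03, -3.53014576e+01, -3.14218211e+01, -1.21920934e-04,
        7.95398781e-03, -7.06069656e-06]), 'ee_pos': array([ 140.6676138 , -531.17454927,  201.31487747]), 'orientation': array([-1.79881700e+02, -1.22612085e-02,  1.48281267e+01]), 'contact_force': array([-0.25241244,  0.52102313, -0.25960741]), 'ft_torque': array([ 0.03765265, -0.00276455, -0.01126289]), 'finger_force': 0.0, 'gripper_width': 85.37835741291047} 18.700000000000003
```

View pics/scene0.png

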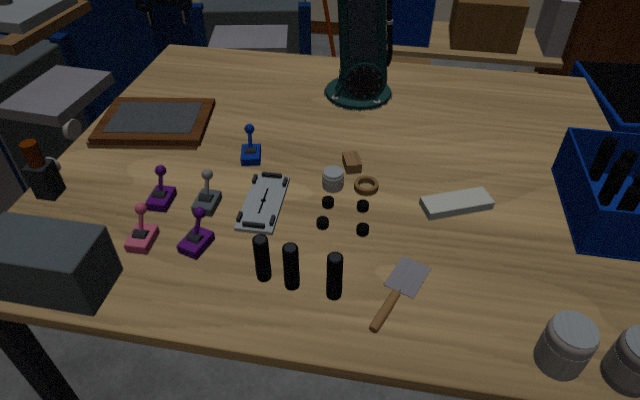

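View pics/top0.png

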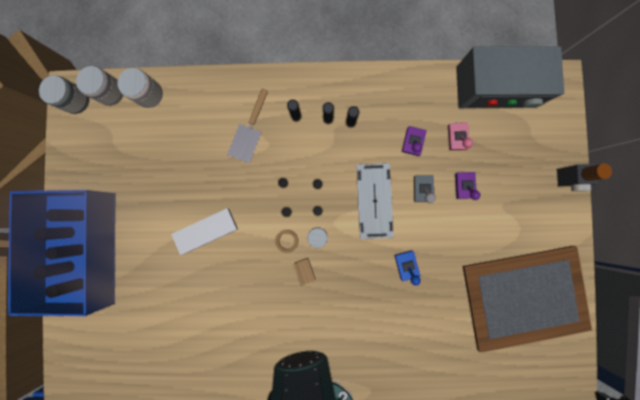

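The scene view shows the white blank plate at (456,203), the bed at (263,203), the grey lever at (207,192) and the caps at (328,202), (363,206), (322,223) and (362,229). The top view has the plate at (205,231), the bed at (375,200) and the caps at (283,183), (317,184), (286,212) and (317,210).

Lever candidates in the top view:
- grey (425,188)
- purple (414,140)
- purple (467,185)
- pink (459,136)
- blue (407,266)

Only the grey one fits: it is uncoloured and sits just to the robot's right of the bed. I'll confirm it in an enlarged crop.

```bash
cat > h.py <<'E'
import numpy as np, cv2
from workcell import arm
from scipy.spatial.transform import Rotation as R
def cam(n):
    c=arm.calibration(n); f=200/np.tan(np.radians(c["fov_y"]/2))
    return np.array([[f,0,c["cx"]],[0,f,c["cy"]],[0,0,1.]]),np.array(c["D"]),np.array(c["world_to_cam"])
def ray(n,p):
    K,D,W=cam(n); u=cv2.undistortPoints(np.array([[p]],float),K,D)[0,0]
    d=W[:3,:3].T@np.array([u[0],-u[1],-1]); return -W[:3,:3].T@W[:3,3],d
def onz(n,p,z):
    o,d=ray(n,p); return (o+d*(z-o[2])/d[2])
def two(ps,pt):
    (a,u),(b,v)=ray("scene",ps),ray("top",pt)
    s=np.linalg.lstsq(np.c_[u,-v],b-a,rcond=None)[0]; p,q=a+s[0]*u,b+s[1]*v
    return (p+q)/2,np.linalg.norm(p-q)
def proj(n,P):
    K,D,W=cam(n); q=W[:3,:3]@np.array(P,float)+W[:3,3]; q=q*[1,-1,-1]
    return cv2.projectPoints(q[None],np.zeros(3),np.zeros(3),K,D)[0][0,0]
def rects(n,mask,lo,hi):
    cs,_=cv2.findContours(mask.astype(np.uint8),cv2.RETR_EXTERNAL,cv2.CHAIN_APPROX_NONE)
    return [c for c in cs if lo<cv2.contourArea(c)<hi]
def st():
    s=arm.read_state(); return np.array(s["ee_pos"]),R.from_euler("xyz",s["orientation"],degrees=True),s
def go(*poses,pr=True):
    """each pose (xyz, rpy): print the normalised shift/turn from the one before (first: measured)"""
    p,r,s=st()
    for P,e in poses:
        P=np.array(P,float); q=R.from_euler("xyz",e,degrees=True) if not isinstance(e,R) else e
        print(np.round(np.r_[r.inv().apply(P-p)/250,(r.inv()*q).as_rotvec()/.5],3)); p,r=P,q
E
python3 - <<'E'
from h import *
s=cv2.imread("pics/scene0.png"); t=cv2.imread("pics/top0.png")
cv2.imwrite("pics/crop.png",np.hstack([cv2.resize(s[140:270,110:300],None,fx=2.1,fy=2.1),cv2.resize(t[110:240,340:530],None,fx=2.1,fy=2.1)]))
h=cv2.cvtColor(t,cv2.COLOR_BGR2HSV)
for c in rects("top",(h[...,2]<60),20,250):
    (x,y),r=cv2.minEnclosingCircle(c); m=cv2.moments(c); q=(m["m10"]/m["m00"],m["m01"]/m["m00"])
    print("dark",np.round(q,1),cv2.contourArea(c),np.round(onz("top",q,15),1))
for c in rects("top",((h[...,2]>140)&(h[...,1]<45)),300,5000):
    r=cv2.minAreaRect(c); b=cv2.boxPoints(r); print("white",np.round(r[0],1),r[1],r[2]); print(np.round([onz("top",p,22) for p in b],0), onz("top",r[0],22))
h=cv2.cvtColor(s,cv2.COLOR_BGR2HSV)
for c in rects("scene",(h[...,2]<45),20,350):
    m=cv2.moments(c); q=(m["m10"]/m["m00"],m["m01"]/m["m00"]); print("sdark",np.round(q,1),cv2.contourArea(c),np.round(onz("scene",q,10),1))
for n,q,z in(("tin",(317,238),50),("tape",(287,240),18),("block",(304,271),30),("boxR",(115,260),0),("lev",(425,188),30),("bed",(375,200),12),("spat",(240,140),0)): print(n,np.round(onz("top",q,z)))
E
```

```text
dark [ 34.5 398.3] 21.5 [ 46.1 767.7  15. ]
dark [  3.6 236.1] 26.5 [485.2 857.4  15. ]
dark [286.  211.4] 37.5 [541.5  75.5  15. ]
dark [317.2 210. ] 31.5 [543.8  -5.9  15. ]
dark [618.3 196.2] 126.0 [ 565.2 -814.9   15. ]
dark [317.1 183.6] 35.5 [612.9  -6.8  15. ]
dark [282.6 182.4] 39.0 [617.8  83.6  15. ]
dark [589.3 172.9] 227.5 [ 629.1 -735.9   15. ]
dark [593.7 138.5] 80.0 [ 722.  -754.8   15. ]
dark [351.1 119.6] 83.5 [781.2 -99.5  15. ]
dark [327.9 116.3] 80.0 [791.4 -38.4  15. ]
dark [295.  113.4] 90.0 [801.1  48.9  15. ]
dark [69.6 94. ] 66.0 [874.5 673.5  15. ]
dark [636.4 100.5] 203.0 [ 827.2 -888.3   15. ]
white [203.4 231.4] (24.165687561035156, 62.50951385498047) 65.224853515625
[[489. 381.  22.]
 [555. 230.  22.]
 [497. 204.  22.]
 [431. 354.  22.]] [493.00793125 291.70833961  22.        ]
white [374.5 200.7] (74.96267700195312, 33.96152114868164) 87.27368927001953
[[ 662. -109.   22.]
 [ 664. -197.   22.]
 [ 470. -201.   22.]
 [ 467. -113.   22.]] [ 565.23459683 -154.99526921   22.        ]
white [244.1 142.7] (23.76900291442871, 34.53933334350586) 21.8014068603515
[... 1065 characters left out ...]
 [ 649.1 -273.1   10. ]
sdark [205.7 198.3] 52.5 [ 580.7 -295.7   10. ]
sdark [162.5 204.5] 150.5 [ 619.3 -387.9   10. ]
sdark [159.6 194.3] 50.5 [ 586.4 -410.    10. ]
sdark [271.3 175. ] 54.0 [ 467.2 -164.1   10. ]
sdark [250.1 150.7] 21.5 [ 376.8 -245.9   10. ]
sdark [633.6 130. ] 30.0 [ 83.5 803.7  10. ]
sdark [356.9 104.4] 162.5 [87.7  7.4 10. ]
sdark [608.5 115.7] 216.0 [ 15.2 752.8  10. ]
sdark [403.   40.8] 25.5 [-408.5  124.8   10. ]
sdark [550.    5.2] 107.0 [-912.   748.1   10. ]
sdark [5.1 1.7] 37.0 [ -527.8 -1655.6    10. ]
tin [473.  -5.  50.]
tape [467.  74.  18.]
block [389.  30.  30.]
boxR [418. 542.   0.]
lev [ 595. -285.   30.]
bed [ 567. -158.   12.]
spat [736. 199.   0.]
```

View pics/crop.png

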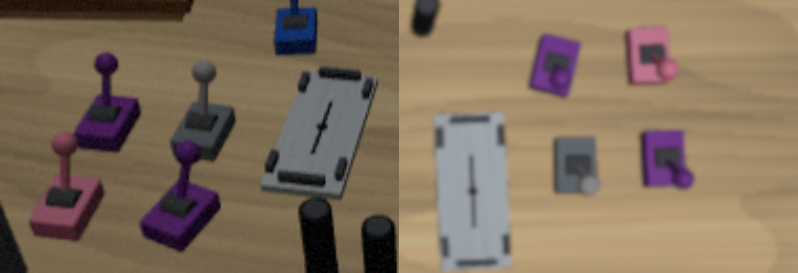

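The crop confirms the grey lever block right of the bed, at top pixel (425,188). The purple, pink and blue ones are look-alikes. The sizes agree with the description: the plate measures 165x63 mm and the bed 194x88 mm. All four caps are present.

Next I'll move to above the plate.

```bash
python3 - <<'E'
from h import *
go(([229,-325,215],[180,0,39]),([317,-119,230],[180,0,64]),([405,86,230],[180,0,89]),([493,292,200],[180,0,113.6]))
E
```

```text
[ 0.553 -0.707 -0.053 -0.004 -0.001 -0.844]
[ 0.792 -0.419 -0.06   0.     0.    -0.873]
[ 0.891 -0.043 -0.     0.     0.    -0.873]
[ 0.83   0.338  0.12  -0.     0.    -0.859]
```

step_arm:
  series: "0.138 -0.177 -0.013 0 0 -0.211;0.277 -0.354 -0.026 0 0 -0.422;0.415 -0.53 -0.04 0 0 -0.633;0.553 -0.707 -0.053 -0.004 -0.001 -0.844;0.553 -0.707 -0.053 -0.004 -0.001 -0.844;0.553 -0.707 -0.053 -0.004 -0.001 -0.844;0.553 -0.707 -0.053 -0.004 -0.001 -0.844;0.553 -0.707 -0.053 -0.004 -0.001 -0.844"
  claw: 1

```text
t: 0.77
ee_pos: [229.4, -325.1, 215.7]
orientation: [179.8, 0.1, 39.1]
contact_force: [0.4, -0.4, 0.6]
gripper_width: 85.2
finger_force: 0.0
```

step_arm:
  series: "0.132 -0.07 -0.01 0 0 -0.145;0.264 -0.14 -0.02 0 0 -0.29;0.396 -0.21 -0.03 0 0 -0.436;0.528 -0.28 -0.04 0 0 -0.58;0.66 -0.35 -0.05 0 0 -0.73;0.792 -0.419 -0.06 0 0 -0.873;0.792 -0.419 -0.06 0 0 -0.873"

```text
t: 1.35
ee_pos: [319.4, -115.1, 230.6]
orientation: [179.9, -0.1, 64.7]
contact_force: [0.0, -0.6, 0.7]
gripper_width: 85.5
finger_force: 0.0
```

step_arm:
  series: "0.15 -0.007 0 0 0 -0.145;0.3 -0.014 0 0 0 -0.29;0.445 -0.02 0 0 0 -0.436;0.594 -0.029 0 0 0 -0.58;0.742 -0.036 0 0 0 -0.73;0.891 -0.043 0 0 0 -0.873;0.891 -0.043 0 0 0 -0.873"

```text
t: 1.93
ee_pos: [407.1, 89.3, 228.4]
orientation: [-179.9, -0.0, 89.4]
contact_force: [-0.1, -0.7, -0.0]
gripper_width: 85.6
finger_force: 0.0
```

step_arm:
  series: "0.138 0.056 0.02 0 0 -0.143;0.277 0.113 0.04 0 0 -0.286;0.415 0.169 0.06 0 0 -0.43;0.553 0.225 0.08 0 0 -0.573;0.69 0.28 0.1 0 0 -0.716;0.83 0.338 0.12 0 0 -0.859;0.83 0.338 0.12 0 0 -0.859;0.83 0.338 0.12 0 0 -0.859;0.83 0.338 0.12 0 0 -0.859"

```text
t: 2.68
ee_pos: [493.9, 289.8, 198.4]
orientation: [-179.8, 0.2, 113.5]
contact_force: [0.3, -0.7, 0.5]
gripper_width: 85.5
finger_force: 0.0
```

step_arm:
  series: "0 0 0 0 0.24 0;0 0 0 0 0.48 0;0 0 0 0 0.72 0;0 0 0 0 0.96 0;0 0 0 0 0.96 0;0 0 0 0 0.96 0"

```text
t: 3.18
ee_pos: [493.9, 288.1, 199.0]
orientation: [-179.9, -27.3, 113.2]
contact_force: [0.9, 0.0, -0.9]
gripper_width: 85.4
finger_force: 0.0
```

```bash
python3 -c "
from h import *
print(st()[2]['joints'],st()[2]['ee_pos'])"
```

```text
[  8.36351705   8.94629444  79.00875007  26.60770326  98.69741894
 -12.34384907] [493.94963291 288.10368384 199.02255109]
```

```bash
python3 - <<'E'
from h import *
go(([494.3,288.7,130],[180,-3,113.6]),([494.3,288.7,70],[180,20,113.6]),([494.3,288.7,4],[180,20,113.6]))
E
```

```text
[-0.125  0.003  0.246 -0.001 -0.848 -0.012]
[-0.013 -0.     0.24   0.    -0.803  0.   ]
[ 0.09  -0.     0.248  0.     0.     0.   ]
```

step_arm:
  series: "-0.03 0.001 0.06 0 -0.21 -0.003;-0.062 0.002 0.123 0 -0.42 -0.006;-0.094 0.003 0.185 0 -0.63 -0.01;-0.125 0.003 0.246 -0.001 -0.848 -0.012;-0.125 0.003 0.246 -0.001 -0.848 -0.012;-0.125 0.003 0.246 -0.001 -0.848 -0.012"
  claw: 0.9

```text
t: 3.68
ee_pos: [491.9, 294.2, 131.2]
orientation: [179.9, -3.1, 114.2]
contact_force: [0.2, -0.1, 1.1]
gripper_width: 76.7
finger_force: 0.0
```

step_arm:
  series: "-0.003 0 0.06 0 -0.2 0;-0.006 0 0.12 0 -0.4 0;-0.01 0 0.18 0 -0.6 0;-0.013 0 0.24 0 -0.803 0;-0.013 0 0.24 0 -0.803 0;-0.013 0 0.24 0 -0.803 0;-0.013 0 0.24 0 -0.803 0;-0.013 0 0.24 0 -0.803 0"

```text
t: 4.35
ee_pos: [495.5, 291.8, 73.0]
orientation: [179.6, 19.8, 113.7]
contact_force: [0.3, -0.2, 0.7]
gripper_width: 77.2
finger_force: 0.0
```

```bash
python3 - <<'E'
from h import *
cv2.imwrite("pics/s1.png",cv2.resize(arm.camera("scene")[90:290,340:600,::-1],None,fx=3,fy=3))
go(([494.3,288.7,4],[180,20,113.6]))
E
```

```text
[ 0.085 -0.01   0.262  0.013 -0.006  0.003]
```

View pics/s1.png

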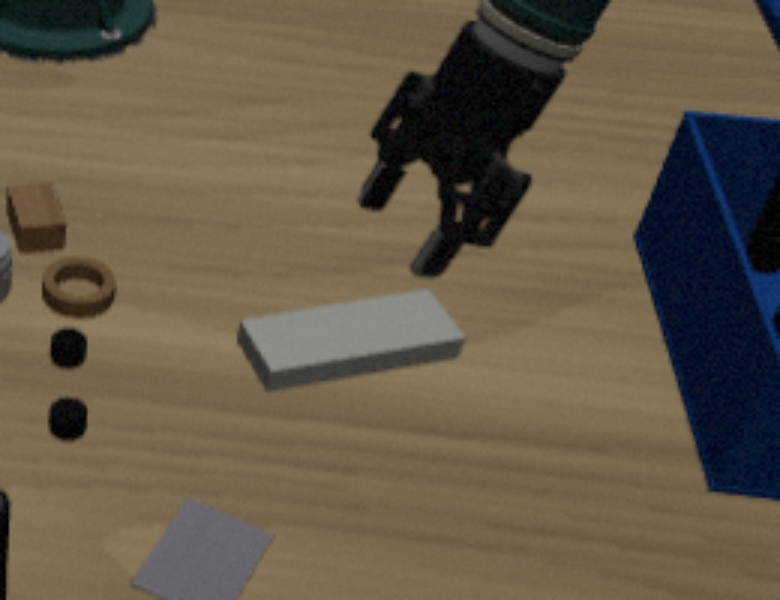

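The gripper is tilted above the plate, its fingertips at crop (372,200) and (428,268) straddling the plate centred at (350,340). I'll descend and grip.

step_arm:
  series: "0.02 -0.003 0.06 0.01 0 0;0.04 -0.006 0.12 0.01 0 0;0.06 -0.008 0.18 0.01 0 0;0.075 -0.01 0.22 0.01 -0.006 0.003;0.08 -0.01 0.24 0.01 -0.006 0.003;0.083 -0.01 0.253 0.01 -0.006 0.003;0.085 -0.01 0.262 0.01 -0.006 0.003;0.085 -0.01 0.262 0.01 -0.006 0.003"

```text
t: 5.07
ee_pos: [492.7, 289.2, 1.8]
orientation: [-179.9, 20.1, 113.8]
contact_force: [-0.3, -0.7, -0.4]
gripper_width: 76.9
finger_force: 0.0
```

step_arm:
  series: "0 0 0 0 0 0;0 0 0 0 0 0;0 0 0 0 0 0;0 0 0 0 0 0;0 0 0 0 0 0;0 0 0 0 0 0;0 0 0 0 0 0;0 0 0 0 0 0"
  claw: 0.4
  force: 90

```text
t: 5.73
ee_pos: [492.4, 289.2, 1.6]
orientation: [-179.8, 20.1, 113.8]
contact_force: [0.7, 0.1, 0.3]
gripper_width: 34.1
finger_force: 0.0
```

```bash
python3 - <<'E'
from h import *
a=cv2.resize(arm.camera("scene")[120:270,380:560,::-1],None,fx=2.2,fy=2.2); b=cv2.resize(arm.camera("top")[150:300,120:300,::-1],None,fx=2.2,fy=2.2)
cv2.imwrite("pics/s2.png",np.hstack([a,b]))
print(st()[2])
E
```

```text
{'t': 5.8333, 'joints': array([ 36.63182829,  19.15037966,  87.91730278, -19.95185736,
        78.43914648,  17.81225267]), 'dq': array([-0.10143522,  0.03630129,  0.04208129,  0.00073784,  0.01403849,
       -0.03739147]), 'joint_efforts': array([ 2.88227500e-03, -4.17237353e+01, -2.73173243e+01, -1.41171221e+00,
        4.75771632e-01, -1.36603835e-04]), 'ee_pos': array([492.34348516, 289.25399693,   1.6107024 ]), 'orientation': array([-179.8458386 ,   20.08649135,  113.83285225]), 'contact_force': array([-0.18763252, -0.63755628, -0.52843246]), 'ft_torque': array([0.11812916, 0.06687431, 0.00771973]), 'finger_force': 0.0, 'gripper_width': 33.96354161147976}
```

View pics/s2.png

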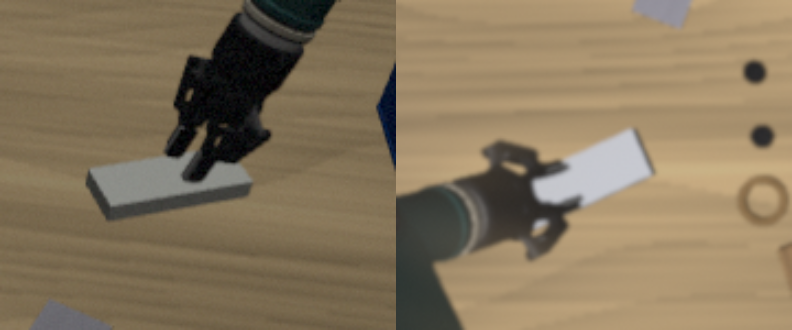

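```bash
python3 - <<'E'
from h import *
print(two((462.3,195),(200.5,234.3)),proj("scene",[492.3,289.3,1.6]),proj("top",[492.3,289.3,1.6]))
E
```

```text
(array([485.72408397, 298.3591523 ,  30.68463666]), np.float64(3.6903105191037486)) [455.27969248 205.74302546] [206.71394057 231.30725151]
```

step_arm:
  series: "0 0 0 0 0 0;0 0 0 0 0 0;0 0 0 0 0 0;0 0 0 0 0 0;0 0 0 0 0 0;0 0 0 0 0 0;0.005 0 0.013 0 0 0;0.01 0 0.027 0 0 0;0.015 0 0.04 0 0 0;0.019 0 0.053 0 0 0;0.019 0 0.053 0 0 0;0.019 0 0.053 0 0 0"
  claw: 0.9

```text
t: 6.83
ee_pos: [492.0, 288.8, -13.1]
orientation: [-179.8, 20.1, 113.9]
contact_force: [-0.4, 0.0, 0.4]
gripper_width: 76.9
finger_force: 0.0
```

step_arm:
  series: "0 0 0 0 0 0;0 0 0 0 0 0;0 0 0 0 0 0;0 0 0 0 0 0;0 0 0 0 0 0;0 0 0 0 0 0;0 0 0 0 0 0;0 0 0 0 0 0"
  claw: 0.5

```text
t: 7.5
ee_pos: [492.8, 289.9, -11.2]
orientation: [-180.0, 20.1, 113.8]
contact_force: [-1.2, 2.0, 6.0]
gripper_width: 55.6
finger_force: 93.7
```

step_arm:
  series: "-0.01 0 -0.03 0 0 0;-0.02 0 -0.06 0 0 0;-0.04 0 -0.11 0 0 0;-0.06 0 -0.165 0 0 0;-0.08 0 -0.22 0 0 0;-0.08 0 -0.22 0 0 0;-0.08 0 -0.22 0 0 0;-0.08 0 -0.22 0 0 0"

```text
t: 8.17
ee_pos: [492.0, 289.1, 45.6]
orientation: [-179.8, 20.1, 113.8]
contact_force: [0.2, -0.6, -2.8]
gripper_width: 55.0
finger_force: 95.3
```

```bash
python3 - <<'E'
from h import *
a=cv2.resize(arm.camera("scene")[120:270,380:560,::-1],None,fx=2.2,fy=2.2); b=cv2.resize(arm.camera("top")[150:300,120:300,::-1],None,fx=2.2,fy=2.2)
cv2.imwrite("pics/s3.png",np.hstack([a,b]))
print(st()[2]['ft_torque'])
E
```

```text
[0.29298227 0.17178741 0.02882197]
```

View pics/s3.png

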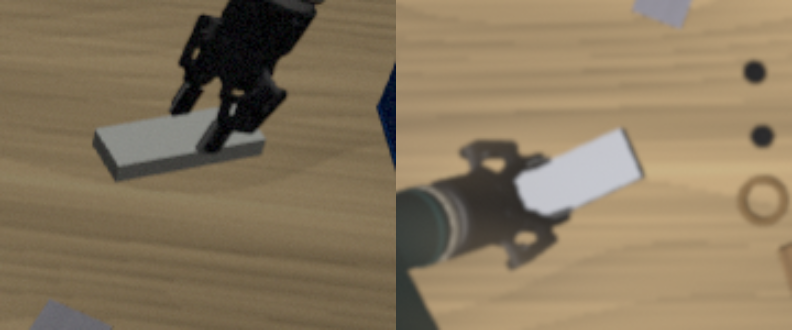

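The plate is gripped across its width and lifted, with the near finger at crop (210,148). Next I'll turn it 90° in the air.

```bash
cat >> h.py <<'E'
Y=113.6
d=np.array([np.cos(np.radians(Y)),np.sin(np.radians(Y)),0]); Z=np.array([0,0,1.])
def swing(C,th,od,oz,a0):
    t=np.radians(th); p=np.array(C)+od*(np.cos(t)*d+np.sin(t)*Z)+oz*(np.cos(t)*Z-np.sin(t)*d)
    return p,[180,-(a0+th),Y]
E
python3 - <<'E'
from h import *
go(*[swing([493,292,z],th,-1.85,-22.2,-20) for z,th in((150,0),(150,22.5),(150,45),(150,67.5),(150,90),(90,90))])
E
```

```text
[-0.112  0.009 -0.313 -0.008  0.004  0.009]
[ 0.031  0.    -0.016  0.     0.785  0.   ]
[ 0.031  0.    -0.016  0.     0.785 -0.   ]
[ 0.031 -0.    -0.016 -0.     0.785  0.   ]
[ 0.031  0.    -0.016 -0.     0.785  0.   ]
[-0.226  0.     0.082  0.     0.     0.   ]
```

step_arm:
  series: "-0.028 0.002 -0.078 0 0 0;-0.056 0.004 -0.156 0 0 0;-0.084 0.006 -0.235 0 0 0;-0.112 0.009 -0.313 -0.008 0.004 0.009;-0.112 0.009 -0.313 -0.008 0.004 0.009;-0.112 0.009 -0.313 -0.008 0.004 0.009"

```text
t: 8.77
ee_pos: [494.8, 291.1, 129.4]
orientation: [179.7, 19.9, 113.5]
contact_force: [-1.8, 0.1, -3.3]
gripper_width: 55.2
finger_force: 95.8
```

step_arm:
  series: "0.005 0 -0.003 0 0.13 0;0.01 0 -0.005 0 0.26 0;0.015 0 -0.008 0 0.39 0;0.02 0 -0.01 0 0.52 0;0.026 0 -0.013 0 0.65 0;0.031 0 -0.016 0 0.785 0"

```text
t: 9.27
ee_pos: [489.5, 298.2, 127.3]
orientation: [-179.9, -2.7, 113.6]
contact_force: [-0.5, -0.7, -3.7]
gripper_width: 55.0
finger_force: 95.8
```

step_arm:
  series: "0.005 0 -0.003 0 0.13 0;0.01 0 -0.005 0 0.26 0;0.015 0 -0.008 0 0.39 0;0.02 0 -0.01 0 0.52 0;0.026 0 -0.013 0 0.65 0;0.031 0 -0.016 0 0.785 0"

```text
t: 9.77
ee_pos: [486.7, 304.9, 131.8]
orientation: [-179.9, -25.2, 113.5]
contact_force: [-0.1, -0.3, -2.7]
gripper_width: 54.9
finger_force: 96.3
```

step_arm:
  series: "0.005 0 -0.003 0 0.13 0;0.01 0 -0.005 0 0.26 0;0.015 0 -0.008 0 0.39 0;0.02 0 -0.01 0 0.52 0;0.026 0 -0.013 0 0.65 0;0.031 0 -0.016 0 0.785 0"

```text
t: 10.27
ee_pos: [484.8, 309.9, 138.7]
orientation: [-179.8, -47.6, 113.4]
contact_force: [0.7, 0.4, -2.0]
gripper_width: 54.8
finger_force: 96.9
```

step_arm:
  series: "0.005 0 -0.003 0 0.13 0;0.01 0 -0.005 0 0.26 0;0.015 0 -0.008 0 0.39 0;0.02 0 -0.01 0 0.52 0;0.026 0 -0.013 0 0.65 0;0.031 0 -0.016 0 0.785 0;0.031 0 -0.016 0 0.785 0;0.031 0 -0.016 0 0.785 0;0.031 0 -0.016 0 0.785 0"

```text
t: 11.02
ee_pos: [484.5, 312.7, 148.9]
orientation: [179.9, -69.9, 113.7]
contact_force: [0.2, 1.1, -1.8]
gripper_width: 55.1
finger_force: 97.7
```

```bash
python3 - <<'E'
from h import *
a=cv2.resize(arm.camera("scene")[80:280,300:560,::-1],None,fx=1.9,fy=1.9)
cv2.imwrite("pics/s4.png",a)
print(st()[2]['joints'])
go(swing([493,292,90],90,-1.85,-22.2,-20))
E
```

```text
[ -4.47758939  25.50133514  87.29704121  59.50342435 105.89383058
 -32.38937426]
[-0.232 -0.004  0.084  0.001  0.004  0.005]
```

View pics/s4.png

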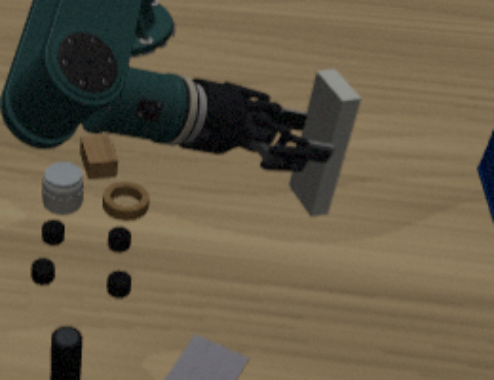

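```bash
python3 - <<'E'
from h import *
C=np.array([493,292,150.])
w=np.array([-d[1],d[0],0])
for s in(-30,30):
  for u in(-11,11):
    print(s,u,proj("scene",C+s*w+u*d+81*Z).round(),proj("scene",C+s*w+u*d-81*Z).round())
E
```

```text
-30 -11 [480. 132.] [464. 193.]
-30 11 [490. 131.] [473. 192.]
30 -11 [466. 117.] [452. 177.]
30 11 [476. 115.] [461. 175.]
```

The held plate stands upright with the near edge at full pixels (489.5,131) to (472,192). The prediction was (490,131) to (473,192), so position and tilt are right. I'll lower it to the table.

step_arm:
  series: "-0.03 0 0.012 0 0 0;-0.07 0 0.025 0 0 0;-0.11 -0.002 0.04 0 0 0;-0.15 -0.003 0.055 0 0 0;-0.19 -0.004 0.07 0 0 0;-0.22 -0.004 0.08 0 0 0;-0.232 -0.004 0.084 0.001 0.004 0.005;-0.232 -0.004 0.084 0.001 0.004 0.005;-0.232 -0.004 0.084 0.001 0.004 0.005"

```text
t: 11.82
ee_pos: [484.3, 312.2, 88.2]
orientation: [180.0, -70.1, 113.6]
contact_force: [-0.3, -0.5, -3.0]
gripper_width: 55.3
finger_force: 97.7
```

step_arm:
  series: "-0.008 0 0.003 0 0 0;-0.015 0 0.005 0 0 0;-0.022 0 0.008 0 0 0;-0.026 0 0.009 0 0 0;-0.029 0 0.0105 0 0 0;-0.029 0 0.0105 0 0 0;-0.029 0 0.0105 0 0 0"

```text
t: 12.4
ee_pos: [484.3, 312.2, 81.5]
orientation: [179.8, -70.2, 113.8]
contact_force: [-0.3, -1.7, 2.1]
gripper_width: 54.8
finger_force: 98.1
```

step_arm:
  series: "-0.003 0 0.001 0 0 0;-0.003 0 0.001 0 0 0;-0.003 0 0.001 0 0 0;-0.003 0 0.001 0 0 0;-0.003 0 0.001 0 0 0;-0.003 0 0.001 0 0 0;-0.003 0 0.001 0 0 0;-0.003 0 0.001 0 0 0"
  claw: 0.9

```text
t: 13.07
ee_pos: [484.2, 312.2, 79.7]
orientation: [180.0, -70.1, 113.6]
contact_force: [0.0, 0.7, 0.1]
gripper_width: 76.7
finger_force: 0.0
```

step_arm:
  series: "0 0 -0.03 0 0 0;0 0 -0.08 0 0 0;0 0 -0.16 0 0 0;0 0 -0.28 0 0 0;0 0 -0.4 0 0 0;0 0 -0.52 0 0 0;0 0 -0.52 0 0 0;0 0 -0.52 0 0 0"

```text
t: 13.73
ee_pos: [535.0, 197.8, 124.9]
orientation: [179.5, -70.0, 113.8]
contact_force: [-0.3, -0.2, -1.3]
gripper_width: 76.7
finger_force: 0.0
```

```bash
python3 - <<'E'
from h import *
a=cv2.resize(arm.camera("scene")[80:280,300:560,::-1],None,fx=1.9,fy=1.9)
cv2.imwrite("pics/s5.png",a)
C=np.array([493,292,81.]);w=np.array([-d[1],d[0],0])
print([((proj("scene",C-30*w+11*d+k*Z)-[300,80])*1.9).round() for k in(81,-81)])
# approach for B: tilt -30, contact 18mm below top; tip L~20 behind TCP -> TCP
go(([493-30*d[0],292-30*d[1],260],[180,-48,Y]),([493,292,290],[180,-22,Y]),([493,292,290],[180,4,Y]),([493,292,290],[180,30,Y]))
E
```

```text
[array([346., 149.]), array([316., 255.])]
[ 0.608 -0.001  0.084  0.004 -0.77  -0.   ]
[ 0.169 -0.     0.009  0.    -0.908 -0.   ]
[ 0.     0.     0.     0.    -0.908  0.   ]
[ 0.     0.     0.    -0.    -0.908 -0.   ]
```

View pics/s5.png

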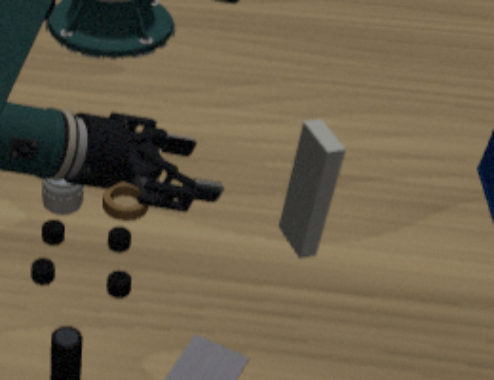

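step_arm:
  series: "0.12 0 0.017 0 -0.1 0;0.24 0 0.034 0 -0.25 0;0.36 0 0.05 0 -0.4 0;0.48 0 0.067 0 -0.55 0;0.608 -0.001 0.084 0.004 -0.7 0;0.608 -0.001 0.084 0.004 -0.77 0;0.608 -0.001 0.084 0.004 -0.77 0"

```text
t: 14.37
ee_pos: [503.2, 268.1, 264.7]
orientation: [179.3, -47.8, 114.5]
contact_force: [-0.5, 0.3, -0.1]
gripper_width: 77.0
finger_force: 0.0
```

step_arm:
  series: "0.034 0 0.002 0 -0.18 0;0.068 0 0.004 0 -0.36 0;0.1 0 0.006 0 -0.54 0;0.135 0 0.008 0 -0.72 0;0.169 0 0.009 0 -0.908 0;0.169 0 0.009 0 -0.908 0"

```text
t: 14.87
ee_pos: [490.3, 296.5, 291.7]
orientation: [179.9, -22.0, 114.1]
contact_force: [-0.0, 0.2, 0.5]
gripper_width: 76.9
finger_force: 0.0
```

step_arm:
  series: "0 0 0 0 -0.18 0;0 0 0 0 -0.36 0;0 0 0 0 -0.54 0;0 0 0 0 -0.72 0;0 0 0 0 -0.908 0;0 0 0 0 -0.908 0"

```text
t: 15.37
ee_pos: [490.1, 295.0, 285.9]
orientation: [-179.5, 4.0, 114.0]
contact_force: [-1.3, -0.0, -1.1]
gripper_width: 76.7
finger_force: 0.0
```

step_arm:
  series: "0 0 0 0 -0.18 0;0 0 0 0 -0.36 0;0 0 0 0 -0.54 0;0 0 0 0 -0.72 0;0 0 0 0 -0.908 0;0 0 0 0 -0.908 0;0 0 0 0 -0.908 0;0 0 0 0 -0.908 0"

```text
t: 16.03
ee_pos: [492.6, 291.8, 288.4]
orientation: [-179.8, 29.9, 113.7]
contact_force: [-0.7, 0.4, 1.2]
gripper_width: 77.0
finger_force: 0.0
```

```bash
python3 - <<'E'
from h import *
print(st()[2]['joints'])
P=np.array([493,292,0])-20*d
go((P+Z*185,[180,30,Y]),(P+Z*135,[180,30,Y]))
E
```

```text
[ 41.7781786   13.91665189  63.94827962 -30.14290976 109.70864269
   9.66729577]
[ 0.137  0.003  0.398 -0.006 -0.003  0.003]
[ 0.1   -0.     0.173  0.     0.     0.   ]
```

step_arm:
  series: "0.03 0.001 0.08 0 0 0;0.06 0.002 0.16 0 0 0;0.085 0.003 0.24 0 0 0;0.11 0.003 0.32 -0.003 0 0;0.13 0.003 0.38 -0.006 -0.003 0.003;0.137 0.003 0.398 -0.006 -0.003 0.003;0.137 0.003 0.398 -0.006 -0.003 0.003;0.137 0.003 0.398 -0.006 -0.003 0.003"

```text
t: 16.7
ee_pos: [501.6, 274.1, 187.6]
orientation: [179.7, 30.0, 113.5]
contact_force: [0.3, -0.1, 0.5]
gripper_width: 77.0
finger_force: 0.0
```

step_arm:
  series: "0.02 0 0.035 0 0 0;0.04 0 0.07 0 0 0;0.06 0 0.104 0 0 0;0.08 0 0.138 0 0 0;0.1 0 0.173 0 0 0;0.1 0 0.173 0 0 0;0.1 0 0.173 0 0 0"

```text
t: 17.28
ee_pos: [500.5, 274.5, 135.1]
orientation: [-180.0, 30.1, 113.7]
contact_force: [0.5, 0.4, -0.4]
gripper_width: 76.7
finger_force: 0.0
```

```bash
python3 - <<'E'
from h import *
a=cv2.resize(arm.camera("scene")[100:230,380:560,::-1],None,fx=2.2,fy=2.2); b=cv2.resize(arm.camera("top")[170:300,120:300,::-1],None,fx=2.2,fy=2.2)
cv2.imwrite("pics/s6.png",np.hstack([a,b]))
P=np.array([493,292,0])-20*d
go((P+Z*113,[180,30,Y]))
E
```

```text
[ 0.044 -0.003  0.084  0.007  0.003  0.   ]
```

View pics/s6.png

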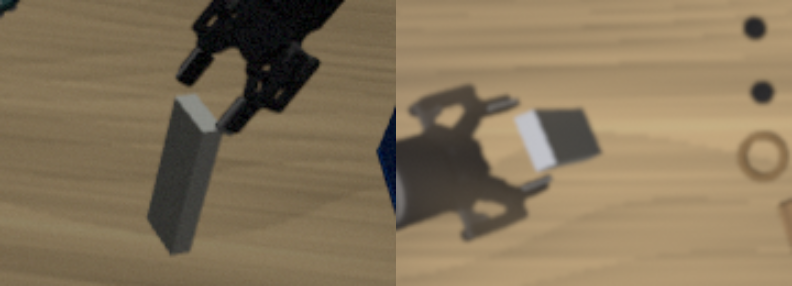

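```bash
python3 - <<'E'
from h import *
p,e=two((474.5,148.2),(182,234.3)); print(p,e)
T,r,s=st(); print(r.inv().apply(p-T))
E
```

```text
[492.34012884 295.74309844 168.34977366] 6.080154021298396
[  3.6550145    0.32259015 -38.69254241]
```

The fingertips straddle the plate top, at crop (185,82) and (232,130), and triangulate to about 38 mm behind the nominal TCP when open. I'll go down and grip.

step_arm:
  series: "0.012 -0.001 0.024 0 0 0;0.024 -0.002 0.048 0.003 0 0;0.036 -0.003 0.072 0.007 0.003 0;0.048 -0.003 0.092 0.007 0.003 0;0.048 -0.003 0.094 0.007 0.003 0;0.048 -0.003 0.094 0.007 0.003 0"

```text
t: 17.88
ee_pos: [500.6, 272.9, 109.2]
orientation: [-179.9, 30.0, 113.7]
contact_force: [0.5, 0.2, 0.4]
gripper_width: 76.7
finger_force: 0.0
```

step_arm:
  series: "0 0 0 0 0 0;0 0 0 0 0 0;0 0 0 0 0 0;0 0 0 0 0 0;0 0 0 0 0 0;0 0 0 0 0 0;0 0 0 0 0 0;0 0 0 0 0 0"
  claw: 0.5
  force: 110

```text
t: 18.55
ee_pos: [501.5, 273.5, 111.0]
orientation: [179.9, 30.0, 113.6]
contact_force: [0.7, 1.1, 5.4]
gripper_width: 58.0
finger_force: 118.0
```

```bash
python3 - <<'E'
from h import *
go(*[swing([493,292,z],th,-20.4,30,-30) for z,th in((160,0),(160,22.5),(160,45),(160,67.5),(160,90))])
E
```

```text
[-0.158 -0.001 -0.274  0.002  0.    -0.001]
[-0.014  0.     0.055  0.     0.785 -0.   ]
[-0.014 -0.     0.055 -0.     0.785  0.   ]
[-0.014  0.     0.055  0.     0.785  0.   ]
[-0.014 -0.     0.055  0.     0.785  0.   ]
```

step_arm:
  series: "-0.02 0 -0.035 0 0 0;-0.05 0 -0.09 0 0 0;-0.085 0 -0.15 0 0 0;-0.12 0 -0.21 0 0 0;-0.158 -0.001 -0.274 0.002 0 -0.001;-0.158 -0.001 -0.274 0.002 0 -0.001;-0.158 -0.001 -0.274 0.002 0 -0.001"

```text
t: 19.13
ee_pos: [500.6, 273.6, 189.0]
orientation: [-179.9, 29.9, 113.6]
contact_force: [-0.2, 0.1, -3.6]
gripper_width: 57.9
finger_force: 117.9
```

step_arm:
  series: "-0.002 0 0.007 0 0.1 0;-0.004 0 0.014 0 0.2 0;-0.006 0 0.021 0 0.3 0;-0.007 0 0.028 0 0.4 0;-0.009 0 0.035 0 0.5 0;-0.011 0 0.042 0 0.6 0;-0.013 0 0.049 0 0.7 0;-0.014 0 0.055 0 0.785 0"

```text
t: 19.8
ee_pos: [503.6, 263.3, 176.1]
orientation: [-179.6, 7.4, 113.6]
contact_force: [-0.2, 0.4, -2.2]
gripper_width: 58.0
finger_force: 117.8
```

step_arm:
  series: "-0.002 0 0.007 0 0.1 0;-0.004 0 0.014 0 0.2 0;-0.006 0 0.021 0 0.3 0;-0.007 0 0.028 0 0.4 0;-0.009 0 0.035 0 0.5 0;-0.011 0 0.042 0 0.6 0;-0.013 0 0.049 0 0.7 0;-0.014 0 0.055 0 0.785 0"

```text
t: 20.47
ee_pos: [505.6, 258.3, 162.8]
orientation: [-179.6, -15.1, 113.4]
contact_force: [0.2, 0.3, -3.3]
gripper_width: 58.0
finger_force: 117.8
```

step_arm:
  series: "-0.002 0 0.007 0 0.1 0;-0.004 0 0.014 0 0.2 0;-0.006 0 0.021 0 0.3 0;-0.007 0 0.028 0 0.4 0;-0.009 0 0.035 0 0.5 0;-0.011 0 0.042 0 0.6 0;-0.013 0 0.049 0 0.7 0;-0.014 0 0.055 0 0.785 0"

```text
t: 21.13
ee_pos: [505.5, 258.6, 148.5]
orientation: [-179.5, -37.6, 113.2]
contact_force: [0.9, -0.3, -2.3]
gripper_width: 57.8
finger_force: 117.9
```

step_arm:
  series: "-0.002 0 0.007 0 0.1 0;-0.004 0 0.014 0 0.2 0;-0.006 0 0.021 0 0.3 0;-0.007 0 0.028 0 0.4 0;-0.009 0 0.035 0 0.5 0;-0.011 0 0.042 0 0.6 0;-0.013 0 0.049 0 0.7 0;-0.014 0 0.055 0 0.785 0;-0.014 0 0.055 0 0.785 0;-0.014 0 0.055 0 0.785 0"

```text
t: 21.97
ee_pos: [503.5, 264.2, 135.9]
orientation: [-179.2, -60.0, 112.8]
contact_force: [0.3, -0.1, -2.1]
gripper_width: 58.1
finger_force: 117.9
```

```bash
python3 - <<'E'
from h import *
a=cv2.resize(arm.camera("scene")[80:230,320:560,::-1],None,fx=1.6,fy=1.6); b=cv2.resize(arm.camera("top")[150:300,80:320,::-1],None,fx=1.6,fy=1.6)
cv2.imwrite("pics/s7.png",np.hstack([a,b]))
go(swing([493,292,30],90,-20.4,30,-30))
E
```

```text
[-0.446  0.004  0.256 -0.002  0.003 -0.004]
```

View pics/s7.png

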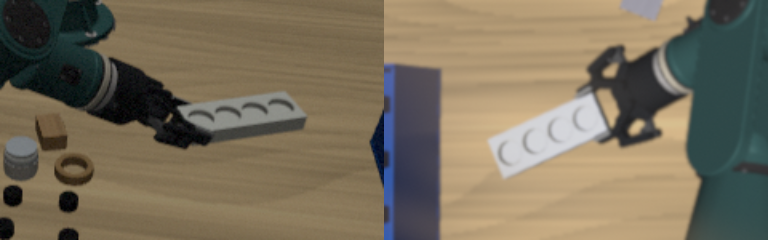

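The pockets face up and the plate is level, seen at (240,115) in the scene half. Now I'll lower it to the table.

step_arm:
  series: "-0.06 0 0.035 0 0 0;-0.12 0.001 0.07 0 0 0;-0.19 0.002 0.11 0 0 0;-0.26 0.002 0.15 0 0 0;-0.33 0.003 0.19 0 0 0;-0.39 0.004 0.225 -0.002 0.003 -0.004;-0.43 0.004 0.247 -0.002 0.003 -0.004;-0.446 0.004 0.256 -0.002 0.003 -0.004;-0.446 0.004 0.256 -0.002 0.003 -0.004;-0.446 0.004 0.256 -0.002 0.003 -0.004"

```text
t: 22.9
ee_pos: [505.5, 264.6, 10.2]
orientation: [179.9, -60.1, 113.7]
contact_force: [-0.1, 0.2, -2.3]
gripper_width: 57.9
finger_force: 118.0
```

step_arm:
  series: "-0.01 0 0.006 0 0 0;-0.02 0 0.012 0 0 0;-0.03 0 0.018 0 0 0;-0.04 0 0.023 0 0 0;-0.048 0 0.028 0 0 0;-0.048 0 0.028 0 0 0;-0.048 0 0.028 0 0 0"

```text
t: 23.48
ee_pos: [505.2, 264.6, -4.0]
orientation: [180.0, -60.1, 113.6]
contact_force: [0.1, -0.2, -2.3]
gripper_width: 58.0
finger_force: 118.0
```

step_arm:
  series: "-0.004 0 0.002 0 0 0;-0.008 0 0.004 0 0 0;-0.012 0 0.006 0 0 0;-0.014 0 0.008 0 0 0;-0.014 0 0.008 0 0 0;-0.014 0 0.008 0 0 0"

```text
t: 23.98
ee_pos: [505.4, 264.5, -7.6]
orientation: [179.9, -60.1, 113.7]
contact_force: [0.0, -0.5, -1.4]
gripper_width: 57.9
finger_force: 118.3
```

step_arm:
  series: "0 0 0 0 0 0;0 0 0 0 0 0;0 0 0 0 0 0;0 0 0 0 0 0;0 0 0 0 0 0;0 0 0 0 0 0"
  claw: 0.9

```text
t: 24.48
ee_pos: [505.3, 264.6, -7.8]
orientation: [179.9, -60.0, 113.7]
contact_force: [0.6, -0.8, 0.1]
gripper_width: 76.9
finger_force: 0.0
```

step_arm:
  series: "0 0 -0.04 0 0 0;0 0 -0.1 0 0 0;0 0 -0.2 0 0 0;0 0 -0.32 0 0 0;0 0 -0.44 0 0 0;0 0 -0.56 0 0 0;0 0 -0.68 0 0 0;0 0 -0.68 0 0 0"

```text
t: 25.15
ee_pos: [568.8, 123.9, 80.9]
orientation: [179.1, -59.7, 114.1]
contact_force: [0.0, 0.2, 0.6]
gripper_width: 76.8
finger_force: 0.0
```

```bash
cat >> h.py <<'E'
def plate(img,z=22):
    h=cv2.cvtColor(img,cv2.COLOR_RGB2HSV); out=[]
    for c in rects("top",((h[...,2]>135)&(h[...,1]<50)),900,5000):
        b=np.array([onz("top",p,z) for p in cv2.boxPoints(cv2.minAreaRect(c))]); e=b-np.roll(b,1,0)
        k=np.argsort(np.linalg.norm(e,axis=1))[-1]; out.append((b.mean(0).round(1),np.linalg.norm(e,axis=1).round(1)[:2],np.degrees(np.arctan2(e[k][1],e[k][0])).round(1)))
    return out
E
python3 - <<'E'
from h import *
im=arm.camera("top"); print(plate(im))
t=cv2.imread("pics/top0.png")[...,::-1]; print(plate(t),plate(t,12))
# bed stops: dark blobs
h=cv2.cvtColor(t,cv2.COLOR_RGB2HSV)
for c in rects("top",(h[160:245,350:400,2]<95),3,300):
    m=cv2.moments(c); q=(m["m10"]/m["m00"]+350,m["m01"]/m["m00"]+160); print(np.round(q,1),cv2.contourArea(c),onz("top",q,18).round(1))
E
```

```text
[(array([494.5, 292.8,  22. ]), array([ 63.9, 167.5]), np.float64(-66.6)), (array([1028.7,   80.7,   22. ]), array([176.8, 363.7]), np.float64(-91.8))]
[(array([492.8, 292.6,  22. ]), array([ 64. , 165.9]), np.float64(-66.3)), (array([ 565.8, -155.2,   22. ]), array([194.6,  88.9]), np.float64(-178.9))] [(array([492.4, 295.8,  12. ]), array([ 64.6, 167.5]), np.float64(-66.3)), (array([ 566.1, -156.5,   12. ]), array([196.6,  89.8]), np.float64(-178.9))]
[376.7 234.5] 14.5 [ 477.7 -159.2   18. ]
[361.4 227.3] 6.5 [ 497.1 -119.9   18. ]
[390.5 225.7] 6.5 [ 499.6 -195.4   18. ]
[374.8 200.5] 3.5 [ 565.9 -156.2   18. ]
[358.5 174.7] 6.5 [ 633.9 -115.4   18. ]
[388.4 173.9] 6.5 [ 634.7 -193.5   18. ]
[373.2 166.5] 15.5 [ 654.9 -154.5   18. ]
```

```bash
python3 - <<'E'
from h import *
go(([540,190,160],[180,-33,Y]),([494,292.5,120],[180,-6,Y]),([494,292.5,30],[180,0,113.5]))
E
```

```text
[ 0.419  0.003  0.079  0.014 -0.935  0.003]
[ 0.29  -0.004  0.379  0.    -0.942 -0.   ]
[-0.038 -0.     0.358 -0.    -0.209  0.003]
```

step_arm:
  series: "0.1 0 0.02 0 -0.2 0;0.2 0 0.04 0 -0.4 0;0.3 0.002 0.06 0 -0.6 0;0.419 0.003 0.079 0.014 -0.8 0.003;0.419 0.003 0.079 0.014 -0.935 0.003;0.419 0.003 0.079 0.014 -0.935 0.003"

```text
t: 25.7
ee_pos: [537.1, 196.7, 163.4]
orientation: [179.7, -33.0, 114.3]
contact_force: [0.2, 0.5, 0.6]
gripper_width: 77.1
finger_force: 0.0
```

step_arm:
  series: "0.06 0 0.075 0 -0.19 0;0.12 0 0.15 0 -0.38 0;0.18 0 0.22 0 -0.57 0;0.24 -0.002 0.3 0 -0.76 0;0.29 -0.004 0.379 0 -0.942 0;0.29 -0.004 0.379 0 -0.942 0"

```text
t: 26.2
ee_pos: [484.3, 301.6, 114.7]
orientation: [-179.3, -6.4, 114.3]
contact_force: [-0.2, -0.8, -0.4]
gripper_width: 76.6
finger_force: 0.0
```

step_arm:
  series: "-0.01 0 0.09 0 -0.1 0;-0.02 0 0.18 0 -0.209 0;-0.03 0 0.27 0 -0.209 0.003;-0.038 0 0.33 0 -0.209 0.003;-0.038 0 0.358 0 -0.209 0.003;-0.038 0 0.358 0 -0.209 0.003;-0.038 0 0.358 0 -0.209 0.003;-0.038 0 0.358 0 -0.209 0.003"

```text
t: 26.87
ee_pos: [490.8, 295.8, 29.1]
orientation: [-179.8, -0.3, 113.7]
contact_force: [0.1, -0.0, 0.6]
gripper_width: 77.2
finger_force: 0.0
```

```bash
python3 - <<'E'
from h import *
go(([494,292.5,-20],[180,0,113.5]))
E
```

```text
[-0.018  0.007  0.196 -0.009 -0.01   0.007]
```

step_arm:
  series: "-0.018 0.007 0 -0.009 -0.01 0.007;-0.018 0.007 0.04 -0.009 -0.01 0.007;-0.018 0.007 0.08 -0.009 -0.01 0.007;-0.018 0.007 0.12 -0.009 -0.01 0.007;-0.018 0.007 0.15 -0.009 -0.01 0.007;-0.018 0.007 0.175 -0.009 -0.01 0.007;-0.018 0.007 0.19 -0.009 -0.01 0.007;-0.018 0.007 0.196 -0.009 -0.01 0.007;-0.018 0.007 0.196 -0.009 -0.01 0.007"

```text
t: 27.62
ee_pos: [492.7, 292.7, -21.2]
orientation: [-179.9, 0.0, 113.6]
contact_force: [-0.0, 0.1, 0.4]
gripper_width: 76.8
finger_force: 0.0
```

step_arm:
  series: "0 0 0 0 0 0;0 0 0 0 0 0;0 0 0 0 0 0;0 0 0 0 0 0;0 0 0 0 0 0;0 0 0 0 0 0;0 0 0 0 0 0;0 0 0 0 0 0"
  claw: 0.5
  force: 100

```text
t: 28.28
ee_pos: [493.8, 293.2, -19.1]
orientation: [179.9, -0.0, 113.6]
contact_force: [-0.7, 0.2, 5.6]
gripper_width: 56.3
finger_force: 107.2
```

```bash
python3 - <<'E'
from h import *
go(([494,292.5,60],[180,0,113.5]),([505,150,100],[180,0,90]),([525,20,100],[180,0,62]),([550,-110,100],[180,0,34]),([566,-156.5,100],[180,0,8]),([566,-156.5,20],[180,0,1.3]))
E
```

```text
[-0.003 -0.    -0.316  0.003 -0.     0.002]
[-0.54  -0.187 -0.16   0.    -0.     0.82 ]
[-0.52   0.08   0.    -0.    -0.     0.977]
[-0.412  0.332  0.    -0.    -0.     0.977]
[-0.051  0.19   0.     0.    -0.     0.908]
[ 0.    -0.     0.32  -0.    -0.     0.234]
```

step_arm:
  series: "0 0 -0.04 0 0 0;0 0 -0.1 0 0 0;-0.001 0 -0.17 0 0 0;-0.002 0 -0.25 0 0 0;-0.003 0 -0.316 0.003 0 0.002;-0.003 0 -0.316 0.003 0 0.002;-0.003 0 -0.316 0.003 0 0.002"

```text
t: 28.87
ee_pos: [493.9, 292.3, 59.1]
orientation: [-180.0, 0.0, 113.5]
contact_force: [0.3, 0.2, -3.2]
gripper_width: 56.6
finger_force: 107.1
```

step_arm:
  series: "-0.09 -0.031 -0.027 0 0 0.137;-0.18 -0.062 -0.053 0 0 0.273;-0.27 -0.094 -0.08 0 0 0.41;-0.36 -0.125 -0.107 0 0 0.547;-0.45 -0.156 -0.133 0 0 0.683;-0.54 -0.187 -0.16 0 0 0.82;-0.54 -0.187 -0.16 0 0 0.82"

```text
t: 29.45
ee_pos: [504.4, 145.7, 97.8]
orientation: [-179.8, 0.2, 89.7]
contact_force: [-0.4, -0.5, -2.6]
gripper_width: 56.7
finger_force: 107.1
```

step_arm:
  series: "-0.087 0.013 0 0 0 0.163;-0.173 0.027 0 0 0 0.326;-0.26 0.04 0 0 0 0.489;-0.347 0.053 0 0 0 0.651;-0.433 0.067 0 0 0 0.814;-0.52 0.08 0 0 0 0.977;-0.52 0.08 0 0 0 0.977"

```text
t: 30.03
ee_pos: [523.7, 16.4, 96.3]
orientation: [-179.8, 0.3, 61.7]
contact_force: [0.5, 0.2, -2.4]
gripper_width: 56.8
finger_force: 107.1
```

step_arm:
  series: "-0.069 0.055 0 0 0 0.163;-0.137 0.111 0 0 0 0.326;-0.206 0.166 0 0 0 0.489;-0.275 0.221 0 0 0 0.651;-0.343 0.277 0 0 0 0.814;-0.412 0.332 0 0 0 0.977;-0.412 0.332 0 0 0 0.977"

```text
t: 30.62
ee_pos: [549.0, -113.2, 96.5]
orientation: [-180.0, 0.3, 33.8]
contact_force: [-0.3, 0.3, -2.9]
gripper_width: 56.6
finger_force: 107.2
```

step_arm:
  series: "-0.01 0.04 0 0 0 0.18;-0.02 0.08 0 0 0 0.36;-0.03 0.12 0 0 0 0.54;-0.04 0.16 0 0 0 0.72;-0.051 0.19 0 0 0 0.908;-0.051 0.19 0 0 0 0.908;-0.051 0.19 0 0 0 0.908;-0.051 0.19 0 0 0 0.908"

```text
t: 31.28
ee_pos: [564.8, -155.4, 97.6]
orientation: [-179.9, 0.2, 8.2]
contact_force: [-0.9, -0.0, -3.1]
gripper_width: 56.9
finger_force: 107.3
```

```bash
python3 - <<'E'
from h import *
go(([566,-156.5,30],[180,0,1.3]))
im=arm.camera("top")
cv2.imwrite("pics/s8.png",cv2.resize(im[130:270,280:480,::-1],None,fx=3,fy=3))
E
```

```text
[ 0.005  0.005  0.27  -0.001  0.008  0.241]
```

View pics/s8.png

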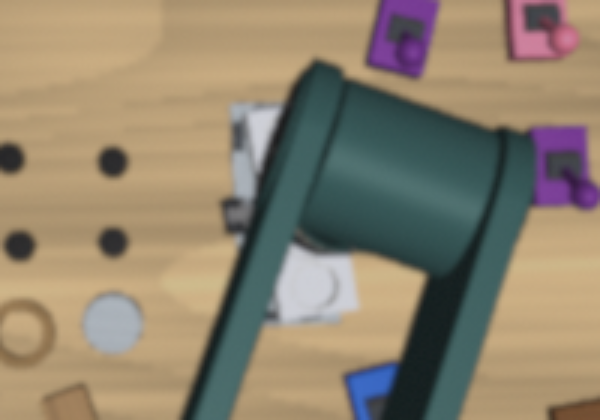

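The view shows the plate held over the bed and turned about 7°, with its lower end at (315,285); the arm hides the rest. I'll lower it with the yaw aligned, watching the force.

step_arm:
  series: "0.005 0.005 0.03 0 0.008 0.12;0.005 0.005 0.06 0 0.008 0.241;0.005 0.005 0.12 0 0.008 0.241;0.005 0.005 0.18 0 0.008 0.241;0.005 0.005 0.23 0 0.008 0.241;0.005 0.005 0.26 0 0.008 0.241;0.005 0.005 0.27 0 0.008 0.241;0.005 0.005 0.27 0 0.008 0.241"

```text
t: 32.0
ee_pos: [566.1, -157.4, 30.4]
orientation: [180.0, -0.0, 1.1]
contact_force: [-0.0, -0.4, -2.2]
gripper_width: 57.3
finger_force: 107.3
```

```bash
python3 - <<'E'
from h import *
print(st()[:1],st()[2]['orientation']); go(([566,-156.5,10],[180,0,1.3]),([566,-156.5,-5],[180,0,1.3]))
E
```

```text
(array([ 566.12371969, -157.39315775,   30.35178922]),) [ 1.79996583e+02 -2.28949006e-02  1.14296215e+00]
[-0.    -0.004  0.081  0.    -0.001 -0.005]
[ 0.   -0.    0.06  0.    0.    0.  ]
```

step_arm:
  series: "0 -0.004 0.02 0 0 -0.005;0 -0.004 0.04 0 0 -0.005;0 -0.004 0.06 0 0 -0.005;0 -0.004 0.08 0 0 -0.005;0 -0.004 0.1 0 0 -0.005;0 -0.004 0.115 0 0 -0.005;0 -0.004 0.125 0 0 -0.005;0 -0.004 0.134 0 0 -0.005;0 -0.004 0.138 0 0 -0.005;0 -0.004 0.138 0 0 -0.005;0 -0.004 0.138 0 0 -0.005"

```text
t: 32.92
ee_pos: [566.8, -156.9, -3.1]
orientation: [180.0, -0.1, 1.2]
contact_force: [0.0, -1.5, -2.8]
gripper_width: 56.8
finger_force: 107.3
```

step_arm:
  series: "0 0 0.004 0 0 0;0 0 0.008 0 0 0;0 0 0.012 0 0 0;0 0 0.016 0 0 0;0 0 0.018 0 0 0;0 0 0.018 0 0 0;0 0 0.018 0 0 0"

```text
t: 33.5
ee_pos: [566.8, -156.9, -7.1]
orientation: [180.0, -0.1, 1.2]
contact_force: [-2.6, 1.0, 4.0]
gripper_width: 56.7
finger_force: 107.8
```

Contact came at the expected height. I'll release and rise.

step_arm:
  series: "0 0 0 0 0 0;0 0 0 0 0 0;0 0 0 0 0 0;0 0 0 0 0 0;0 0 0 0 0 0;0 0 0 0 0 0"
  claw: 0.9

```text
t: 34.0
ee_pos: [566.8, -156.9, -7.8]
orientation: [180.0, -0.1, 1.2]
contact_force: [-0.2, 0.6, 0.5]
gripper_width: 76.9
finger_force: 0.0
```

step_arm:
  series: "0 0 -0.05 0 0 0;0 0 -0.15 0 0 0;0 0 -0.3 0 0 0;0 0 -0.45 0 0 0;0 0 -0.6 0 0 0;0 0 -0.7 0 0 0;0 0 -0.7 0 0 0"

```text
t: 34.58
ee_pos: [570.1, -158.1, 177.1]
orientation: [179.6, -1.0, 1.3]
contact_force: [1.1, 0.6, 0.7]
gripper_width: 76.9
finger_force: 0.0
```

step_arm:
  series: "-0.12 -0.12 0 0 0 0;-0.24 -0.24 0 0 0 0;-0.36 -0.36 0 0 0 0;-0.48 -0.48 0 0 0 0;-0.6 -0.6 0 0 0 0;-0.72 -0.72 0 0 0 0;-0.8 -0.85 0 0 0 0;-0.8 -0.95 0 0 0 0;-0.8 -0.95 0 0 0 0"

```text
t: 35.33
ee_pos: [359.6, 80.0, 167.2]
orientation: [-179.9, -0.2, 1.6]
contact_force: [0.3, -0.8, 0.7]
gripper_width: 77.0
finger_force: 0.0
```

```bash
python3 - <<'E'
from h import *
t=arm.camera("top"); s=arm.camera("scene"); print(plate(t,34))
a=cv2.resize(s[160:245,220:390,::-1],None,fx=4,fy=4); b=cv2.resize(t[150:250,250:450,::-1],(680,340)); cv2.imwrite("pics/s9.png",cv2.resize(np.vstack([a[:300],b]),None,fx=.9,fy=.9))
h=cv2.cvtColor(t,cv2.COLOR_RGB2HSV)
for c in rects("top",(h[...,2]<60),20,60):
    m=cv2.moments(c); q=(m["m10"]/m["m00"],m["m01"]/m["m00"]); print("dark",np.round(q,1),onz("top",q,17).round(1))
h=cv2.cvtColor(s,cv2.COLOR_RGB2HSV)
for c in rects("scene",(h[...,2]<45),90,140):
    m=cv2.moments(c); q=(m["m10"]/m["m00"],m["m01"]/m["m00"]); print("sdark",np.round(q,1),onz("scene",q,10).round(1))
g=cv2.GaussianBlur(cv2.cvtColor(t,cv2.COLOR_RGB2GRAY),(3,3),0)[150:250,340:410]
E
```

```text
[(array([ 565.4, -153.8,   34. ]), array([192.4,  87.9]), np.float64(-178.8))]
dark [300.1 298.6] [316.   41.9  17. ]
dark [282.5 221. ] [516.7  85.   17. ]
dark [317.1 210.1] [543.5  -5.8  17. ]
dark [317.  183.5] [613.   -6.6  17. ]
dark [282.5 182.4] [617.5  83.6  17. ]
dark [69.7 94.1] [873.5 671.7  17. ]
dark [587.3  40.8] [ 995.2 -758.    17. ]
sdark [362.4 229.3] [617.3  81.8  10. ]
sdark [322.3 222.4] [611.7  -9.1  10. ]
sdark [327.6 202. ] [541.9  -8.6  10. ]
sdark [209.2 210.4] [ 619.3 -272.9   10. ]
sdark [366.9 197.3] [509.   80.9  10. ]
```

View pics/s9.png

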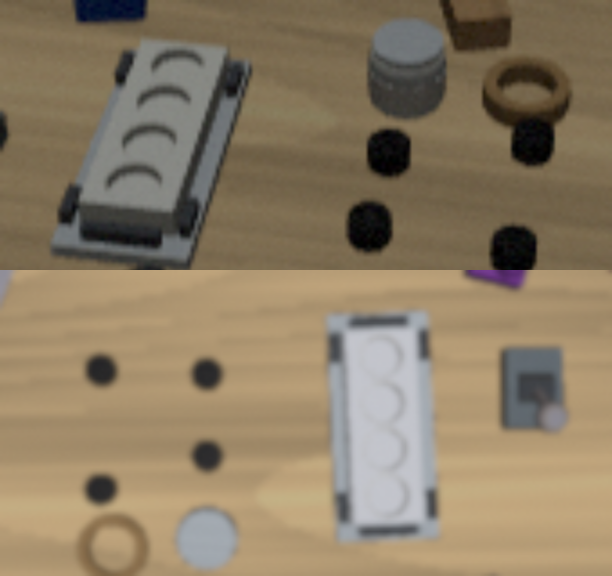

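The plate lies flat inside the stops with its pockets up. One cap has been knocked from (541,74) to about (513,83), close to the tape. Next I'll measure the pockets.

```bash
python3 - <<'E'
from h import *
for n,box in(("top",(160,245,350,405)),("scene",(165,235,232,295))):
    im=arm.camera(n); g=cv2.cvtColor(im,cv2.COLOR_RGB2GRAY); y0,y1,x0,x1=box; r=g[y0:y1,x0:x1]
    if n=="top":
        hi=cv2.threshold(r[r>120].reshape(-1,1),0,255,cv2.THRESH_OTSU)[0]
    print(n,hi,np.percentile(r,[5,25,50,75,95]))
    for th in ((hi,) if n=="top" else (110,125,140)):
      for c in rects(n,r>th,300,3000):
        q=cv2.minAreaRect(c); b=cv2.boxPoints(q)+[x0,y0]; P=np.array([onz(n,p,34) for p in b]); e=np.linalg.norm(P-np.roll(P,1,0),axis=1)
        k=np.argmax(e); v=(P-np.roll(P,1,0))[k]
        print(th,P.mean(0).round(1),e.round(1),np.degrees(np.arctan2(v[1],v[0])).round(2))
# predicted plate-home corners
E
```

```text
top 174.0 [116. 153. 164. 187. 197.]
174.0 [ 565.5 -157.    34. ] [161.4  61.2 161.5  60.6] -178.99
scene 174.0 [ 42.  98. 111. 120. 136.]
110 [ 562.3 -179.3   34. ] [114.3 171.5 128.5 166.3] -166.39
125 [ 562.5 -158.5   34. ] [ 61.3 179.1  70.2 172.8] -177.7
```

```bash
python3 - <<'E'
from h import *
go(([420,160,30],[180,0,0]),([420,160,-18],[180,0,0]))
E
```

```text
[ 0.24  -0.333  0.547  0.003 -0.004  0.043]
[ 0.    -0.     0.192  0.     0.     0.   ]
```

step_arm:
  series: "0.06 -0.08 0.05 0 0 0;0.12 -0.16 0.15 0 0 0;0.18 -0.24 0.28 0 0 0;0.24 -0.333 0.4 0.003 -0.004 0.043;0.24 -0.333 0.5 0.003 -0.004 0.043;0.24 -0.333 0.547 0.003 -0.004 0.043;0.24 -0.333 0.547 0.003 -0.004 0.043;0.24 -0.333 0.547 0.003 -0.004 0.043"
  claw: 0.33

```text
t: 36.2
ee_pos: [419.6, 159.6, 29.1]
orientation: [180.0, 0.2, -0.1]
contact_force: [0.5, 0.7, -0.6]
gripper_width: 28.1
finger_force: 0.0
```

step_arm:
  series: "0 0 0.04 0 0 0;0 0 0.08 0 0 0;0 0 0.12 0 0 0;0 0 0.15 0 0 0;0 0 0.175 0 0 0;0 0 0.192 0 0 0;0 0 0.192 0 0 0"

```text
t: 36.78
ee_pos: [418.7, 160.6, -19.3]
orientation: [-180.0, 0.1, 0.0]
contact_force: [-0.8, -0.1, 0.1]
gripper_width: 28.3
finger_force: 0.0
```

step_arm:
  series: "0 0 0.004 0 0 0;0 0 0.008 0 0 0;0 0 0.012 0 0 0;0 0 0.016 0 0 0;0 0 0.016 0 0 0;0 0 0.016 0 0 0"

```text
t: 37.28
ee_pos: [419.7, 160.9, -21.9]
orientation: [-180.0, -0.0, 0.0]
contact_force: [0.2, -0.1, -0.7]
gripper_width: 28.6
finger_force: 0.0
```

step_arm:
  series: "0 0 0.004 0 0 0;0 0 0.008 0 0 0;0 0 0.012 0 0 0;0 0 0.016 0 0 0;0 0 0.016 0 0 0;0 0 0.016 0 0 0"

```text
t: 37.78
ee_pos: [419.5, 160.8, -26.2]
orientation: [-180.0, 0.0, 0.0]
contact_force: [0.1, 0.3, 0.2]
gripper_width: 28.4
finger_force: 0.0
```

step_arm:
  series: "0 0 0.004 0 0 0;0 0 0.008 0 0 0;0 0 0.012 0 0 0;0 0 0.012 0 0 0;0 0 0.012 0 0 0"

```text
t: 38.2
ee_pos: [419.6, 160.8, -29.1]
orientation: [-180.0, 0.0, 0.0]
contact_force: [0.2, -0.4, 0.9]
gripper_width: 28.1
finger_force: 0.0
```

step_arm:
  series: "0 0 0.004 0 0 0;0 0 0.008 0 0 0;0 0 0.012 0 0 0;0 0 0.012 0 0 0;0 0 0.012 0 0 0"

```text
t: 38.62
ee_pos: [419.7, 160.8, -29.2]
orientation: [-180.0, 0.0, 0.0]
contact_force: [-7.8, -2.2, 19.2]
gripper_width: 28.0
finger_force: 9.1
```

The table touch gives fingertips 29.2 mm behind the reported TCP at a 28 mm opening. Now the caps, starting with the one near the tape.

step_arm:
  series: "0 0 -0.1 0 0 0;0 0 -0.2 0 0 0;0.1 0.08 -0.26 0 0 0;0.2 0.16 -0.268 0 0 0;0.3 0.24 -0.268 0 0 0;0.375 0.312 -0.268 0 0 0;0.375 0.312 -0.268 0 0 0;0.375 0.312 -0.268 0 0 0;0.375 0.312 -0.268 0 0 0;0.375 0.312 -0.268 0 0 0"
  claw: 0.58

```text
t: 39.45
ee_pos: [512.3, 83.5, 34.4]
orientation: [-179.9, 0.1, 0.1]
contact_force: [-0.4, 0.9, 0.3]
gripper_width: 49.5
finger_force: 0.0
```

```bash
cat >> h.py <<'E'
def caps():
    t=arm.camera("top"); s=arm.camera("scene"); A=[];B=[]
    for n,im,v,lo,hi,z,L in(("top",t,60,20,60,15,A),("scene",s,45,70,150,10,B)):
        for c in rects(n,cv2.cvtColor(im,cv2.COLOR_RGB2HSV)[...,2]<v,lo,hi):
            m=cv2.moments(c); P=onz(n,(m["m10"]/m["m00"],m["m01"]/m["m00"]),z)
            if 400<P[0]<700 and -60<P[1]<200: L.append(P.round(1)[:2])
    return A,B
E
python3 -c "
from h import *
print(caps()); print(st()[0])"
```

```text
([array([543.5,  -5.7]), array([613.2,  -6.5]), array([617.9,  83.6])], [array([617.2,  81.8]), array([611.9,  -9.1]), array([541.9,  -8.6]), array([512.6,  82.6])])
[512.52465499  83.64824668  34.70468301]
```

```bash
python3 -c "
from h import *
s=arm.camera('scene')
for c in rects('scene',cv2.cvtColor(s,cv2.COLOR_RGB2HSV)[...,2]<45,60,160):
    m=cv2.moments(c);q=(m['m10']/m['m00'],m['m01']/m['m00']);P=onz('scene',q,10)
    if 400<P[0]<700 and -60<P[1]<200: print(np.round(q,1),m['m00'],cv2.boundingRect(c),P.round(1))"
```

```text
[362.3 229.2] 122.5 (356, 223, 13, 14) [617.2  81.7  10. ]
[322.3 222.4] 114.0 (317, 216, 12, 14) [611.7  -9.1  10. ]
[327.6 202. ] 111.0 (322, 196, 12, 13) [541.9  -8.6  10. ]
[367.6 198.4] 117.0 (362, 192, 12, 14) [512.6  82.9  10. ]
```

step_arm:
  series: "0.004 -0.002 0.03 0 0 0;0.004 -0.002 0.07 0 0 0;0.004 -0.002 0.11 0 0 0;0.004 -0.002 0.15 0 0 0;0.004 -0.002 0.185 0 0 0;0.004 -0.002 0.205 0 0 0;0.004 -0.002 0.213 0 0 0;0.004 -0.002 0.213 0 0 0;0.004 -0.002 0.213 0 0 0"

```text
t: 40.35
ee_pos: [514.7, 83.3, -18.2]
orientation: [-180.0, -0.0, 0.0]
contact_force: [-0.8, 0.3, -0.3]
gripper_width: 49.7
finger_force: 0.0
```

step_arm:
  series: "0 0 0 0 0 0;0 0 0 0 0 0;0 0 0 0 0 0;0 0 0 0 0 0;0 0 0 0 0 0;0 0 0 0 0 0"
  claw: 0.15
  force: 60

```text
t: 40.85
ee_pos: [515.4, 83.4, -17.3]
orientation: [-180.0, -0.1, 0.0]
contact_force: [-0.4, 0.9, 5.1]
gripper_width: 24.4
finger_force: 59.2
```

step_arm:
  series: "0 0 -0.05 0 0 0;0 0 -0.12 0 0 0;0 0 -0.2 0 0 0;0 0.05 -0.27 0 0 0;0 0.15 -0.29 0 0 0;-0.01 0.28 -0.29 0 0 0;-0.028 0.42 -0.29 0 0 0;-0.028 0.56 -0.29 0 0 0;-0.028 0.7 -0.29 0 0 0;-0.028 0.82 -0.29 0 0 0;-0.028 0.92 -0.29 0 0 0;-0.028 0.964 -0.29 0 0 0;-0.028 0.964 -0.29 0 0 0;-0.028 0.964 -0.29 0 0 0;-0.028 0.964 -0.29 0 0 0;-0.028 0.964 -0.29 0 0 0"

```text
t: 42.18
ee_pos: [507.5, -156.1, 53.7]
orientation: [-179.9, 0.0, 0.1]
contact_force: [1.1, -0.2, -0.7]
gripper_width: 24.5
finger_force: 59.0
```

```bash
python3 -c "
from h import *
p,r,s=st(); print(p,s['orientation'],s['gripper_width'],s['finger_force']); A,B=caps(); print(A,B)
q=cv2.cvtColor(arm.camera('scene'),cv2.COLOR_RGB2HSV)[...,2]
print(proj('scene',p+[-1.5,0,27.7]))
go(([508.5,-157.5,7],[180,0,1]))"
```

```text
[ 507.47397348 -156.06477258   53.73564637] [-1.79911713e+02  2.69511221e-02  1.27298511e-01] 24.535670362355084 59.01189085096121
[array([543.6,  -5.8]), array([613.2,  -6.5]), array([618.1,  83.6])] [array([617. ,  81.8]), array([611.8,  -9.2]), array([541.9,  -8.6])]
[268.61759059 161.89411853]
[ 0.004  0.004  0.188 -0.002  0.    -0.031]
```

step_arm:
  series: "0.004 0.005 0 0 0 -0.03;0.004 0.005 0.04 0 0 -0.03;0.004 0.005 0.08 0 0 -0.03;0.004 0.005 0.115 0 0 -0.03;0.004 0.005 0.145 0 0 -0.03;0.004 0.005 0.165 0 0 -0.03;0.004 0.005 0.18 0 0 -0.03;0.004 0.005 0.186 0 0 -0.03;0.004 0.005 0.186 0 0 -0.03"

```text
t: 43.08
ee_pos: [508.3, -158.9, 7.8]
orientation: [-179.9, 0.0, 0.9]
contact_force: [-1.9, 0.0, 2.0]
gripper_width: 24.7
finger_force: 59.2
```

step_arm:
  series: "0 0 0 0 0 0;0 0 0 0 0 0;0 0 0 0 0 0;0 0 0 0 0 0;0 0 0 0 0 0"
  claw: 0.53

```text
t: 43.5
ee_pos: [508.5, -159.0, 7.4]
orientation: [-180.0, -0.0, 0.9]
contact_force: [0.2, 1.0, -0.4]
gripper_width: 45.3
finger_force: 0.0
```

step_arm:
  series: "0 0 -0.04 0 0 0;0 0 -0.1 0 0 0;0 0 -0.18 0 0 0;0.02 -0.1 -0.2 0 0 0;0.05 -0.24 -0.2 0 0 0;0.08 -0.38 -0.2 0 0 0;0.11 -0.5 -0.2 0 0 0;0.136 -0.58 -0.2 0 0 0;0.136 -0.607 -0.2 0 0 0;0.136 -0.607 -0.2 0 0 0;0.136 -0.607 -0.2 0 0 0;0.136 -0.607 -0.2 0 0 0"

```text
t: 44.5
ee_pos: [540.0, -7.9, 57.7]
orientation: [-180.0, 0.0, 0.8]
contact_force: [0.3, 0.2, 0.5]
gripper_width: 45.3
finger_force: 0.0
```

```bash
python3 -c "
from h import *
print(st()[0]);
A,B=caps(); print(A,B)
s=cv2.cvtColor(arm.camera('scene'),cv2.COLOR_RGB2HSV)[...,2]
for c in rects('scene',s<45,30,200):
    m=cv2.moments(c);q=(m['m10']/m['m00'],m['m01']/m['m00']);P=onz('scene',q,40)
    if 450<P[0]<670 and -190<P[1]<-120: print('pk',m['m00'],np.round(q,1),P.round(1))
print('want',proj('scene',[507.3,-158,39.5]))
go(([542.7,-7,-18.5],[180,0,0]))"
```

```text
[540.02548179  -7.88269432  57.74676629]
[] [array([617.2,  81.8]), array([611.7,  -9.1]), array([541.9,  -8.6])]
pk 77.5 [268.2 176.6] [ 510.4 -158.9   40. ]
want [268.86843362 176.0166537 ]
[ 0.011 -0.003  0.304 -0.001  0.     0.027]
```

step_arm:
  series: "0.011 -0.003 0.03 0 0 0.03;0.011 -0.003 0.1 0 0 0.03;0.011 -0.003 0.18 0 0 0.03;0.011 -0.003 0.25 0 0 0.03;0.011 -0.003 0.285 0 0 0.03;0.011 -0.003 0.3 0 0 0.03;0.011 -0.003 0.303 0 0 0.03;0.011 -0.003 0.303 0 0 0.03;0.011 -0.003 0.303 0 0 0.03"

```text
t: 45.4
ee_pos: [544.0, -6.0, -17.0]
orientation: [-180.0, -0.1, 0.0]
contact_force: [-0.6, 0.2, -0.1]
gripper_width: 45.4
finger_force: 0.0
```

step_arm:
  series: "0 0 0 0 0 0;0 0 0 0 0 0;0 0 0 0 0 0;0 0 0 0 0 0;0 0 0 0 0 0;0 0 0 0 0 0"
  claw: 0.15

```text
t: 45.9
ee_pos: [544.1, -6.0, -16.6]
orientation: [-180.0, -0.2, 0.0]
contact_force: [0.2, 0.2, 5.8]
gripper_width: 24.1
finger_force: 59.0
```

step_arm:
  series: "0 0 -0.05 0 0 0;0 0 -0.12 0 0 0;0 0 -0.2 0 0 0;0 0.05 -0.27 0 0 0;0 0.14 -0.287 0 0 0;0.01 0.25 -0.287 0 0 0;0.014 0.36 -0.287 0 0 0;0.014 0.46 -0.287 0 0 0;0.014 0.55 -0.287 0 0 0;0.014 0.606 -0.287 0 0 0;0.014 0.606 -0.287 0 0 0;0.014 0.606 -0.287 0 0 0;0.014 0.606 -0.287 0 0 0;0.014 0.606 -0.287 0 0 0"

```text
t: 47.07
ee_pos: [546.4, -156.0, 53.3]
orientation: [-179.9, 0.0, 0.1]
contact_force: [-0.1, 1.2, -0.2]
gripper_width: 24.7
finger_force: 59.0
```

```bash
python3 -c "
from h import *
print(st()[0]);print(caps())
go(([547.5,-157.4,8],[180,0,1]))"
```

```text
[ 546.41314771 -156.04626597   53.29747486]
([array([613.2,  -6.5]), array([618.3,  83.6])], [array([616.9,  81.7]), array([611.8,  -9.1])])
[ 0.004  0.005  0.182 -0.002  0.    -0.031]
```

step_arm:
  series: "0.004 0.005 0 0 0 -0.03;0.004 0.005 0.04 0 0 -0.03;0.004 0.005 0.08 0 0 -0.03;0.004 0.005 0.115 0 0 -0.03;0.004 0.005 0.145 0 0 -0.03;0.004 0.005 0.165 0 0 -0.03;0.004 0.005 0.177 0 0 -0.03;0.004 0.005 0.181 0 0 -0.03;0.004 0.005 0.181 0 0 -0.03"

```text
t: 47.92
ee_pos: [547.1, -158.5, 8.5]
orientation: [-179.9, 0.1, 0.9]
contact_force: [-1.4, -0.1, 2.1]
gripper_width: 24.6
finger_force: 59.3
```

step_arm:
  series: "0 0 0 0 0 0;0 0 0 0 0 0;0 0 0 0 0 0;0 0 0 0 0 0;0 0 0 0 0 0"
  claw: 0.53

```text
t: 48.33
ee_pos: [547.5, -158.7, 8.1]
orientation: [-180.0, 0.0, 0.9]
contact_force: [-0.5, -0.3, 0.2]
gripper_width: 45.4
finger_force: 0.0
```

step_arm:
  series: "0 0 -0.04 0 0 0;0 0 -0.1 0 0 0;0 0 -0.18 0 0 0;0.04 -0.1 -0.2 0 0 0;0.1 -0.22 -0.2 0 0 0;0.16 -0.35 -0.2 0 0 0;0.21 -0.48 -0.2 0 0 0;0.25 -0.57 -0.2 0 0 0.03;0.262 -0.602 -0.2 0 0 0.03;0.262 -0.602 -0.2 0 0 0.03;0.262 -0.602 -0.2 0 0 0.03;0.262 -0.602 -0.2 0 0 0.03;0.262 -0.602 -0.2 0 0 0.03"

```text
t: 49.42
ee_pos: [610.3, -8.7, 58.4]
orientation: [-180.0, 0.0, -0.1]
contact_force: [-0.4, -0.5, -0.8]
gripper_width: 45.2
finger_force: 0.0
```

```bash
python3 -c "
from h import *
print(caps()); print(st()[0])
go(([612.6,-7.8,-18.5],[180,0,0]))"
```

```text
([], [array([617. ,  81.7]), array([611.7,  -9.1])])
[610.34254923  -8.53062266  58.41415906]
[ 0.009 -0.003  0.308 -0.001  0.    -0.003]
```

step_arm:
  series: "0.005 0 0.03 0 0 0;0.005 0 0.1 0 0 0;0.005 0 0.18 0 0 0;0.005 0 0.25 0 0 0;0.005 0 0.285 0 0 0;0.005 0 0.303 0 0 0;0.005 0 0.307 0 0 0;0.005 0 0.307 0 0 0;0.005 0 0.307 0 0 0"

```text
t: 50.27
ee_pos: [613.0, -7.3, -17.1]
orientation: [-180.0, -0.1, 0.0]
contact_force: [-0.2, -0.5, -0.4]
gripper_width: 45.5
finger_force: 0.0
```

step_arm:
  series: "0 0 0 0 0 0;0 0 0 0 0 0;0 0 0 0 0 0;0 0 0 0 0 0;0 0 0 0 0 0;0 0 0 0 0 0"
  claw: 0.15

```text
t: 50.77
ee_pos: [613.2, -7.2, -16.7]
orientation: [-180.0, -0.2, 0.0]
contact_force: [-1.0, -0.1, 5.9]
gripper_width: 24.4
finger_force: 59.0
```

step_arm:
  series: "0 0 -0.05 0 0 0;0 0 -0.12 0 0 0;0 0 -0.2 0 0 0;-0.01 0.05 -0.27 0 0 0;-0.03 0.14 -0.287 0 0 0;-0.05 0.25 -0.287 0 0 0;-0.07 0.36 -0.287 0 0 0;-0.09 0.46 -0.287 0 0 0;-0.107 0.55 -0.287 0 0 0;-0.107 0.6 -0.287 0 0 -0.03;-0.107 0.6 -0.287 0 0 -0.03;-0.107 0.6 -0.287 0 0 -0.03;-0.107 0.6 -0.287 0 0 -0.03;-0.107 0.6 -0.287 0 0 -0.03"

```text
t: 51.93
ee_pos: [585.3, -155.9, 53.2]
orientation: [-179.9, 0.0, 0.9]
contact_force: [-0.7, 1.1, -0.7]
gripper_width: 24.4
finger_force: 59.0
```

```bash
python3 -c "
from h import *
print(st()[0]);print(caps())
go(([586,-156.6,8.2],[180,0,1]))"
```

```text
[ 585.2760205  -155.89083166   53.19168259]
([array([618.3,  83.6])], [array([617.2,  81.8])])
[ 0.003  0.003  0.18  -0.002  0.    -0.001]
```

step_arm:
  series: "0.002 0.001 0.02 0 0 0;0.002 0.001 0.05 0 0 0;0.002 0.001 0.09 0 0 0;0.002 0.001 0.125 0 0 0;0.002 0.001 0.15 0 0 0;0.002 0.001 0.167 0 0 0;0.002 0.001 0.177 0 0 0;0.002 0.001 0.18 0 0 0;0.002 0.001 0.18 0 0 0"

```text
t: 52.78
ee_pos: [585.8, -157.4, 8.4]
orientation: [-180.0, -0.0, 0.9]
contact_force: [0.2, -0.1, 0.2]
gripper_width: 24.7
finger_force: 59.0
```

step_arm:
  series: "0 0 0 0 0 0;0 0 0 0 0 0;0 0 0 0 0 0;0 0 0 0 0 0;0 0 0 0 0 0"
  claw: 0.53

```text
t: 53.2
ee_pos: [585.8, -157.4, 8.2]
orientation: [-180.0, -0.0, 0.9]
contact_force: [0.5, 0.1, 0.1]
gripper_width: 45.4
finger_force: 0.0
```

step_arm:
  series: "0 0 -0.04 0 0 0;0 0 -0.1 0 0 0;0 0 -0.18 0 0 0;0.01 -0.08 -0.2 0 0 0;0.03 -0.2 -0.2 0 0 0;0.05 -0.33 -0.2 0 0 0;0.07 -0.46 -0.2 0 0 0;0.09 -0.59 -0.2 0 0 0;0.11 -0.72 -0.2 0 0 0;0.13 -0.85 -0.2 0 0 0.03;0.142 -0.93 -0.2 0 0 0.03;0.142 -0.959 -0.2 0 0 0.03;0.142 -0.959 -0.2 0 0 0.03;0.142 -0.959 -0.2 0 0 0.03;0.142 -0.959 -0.2 0 0 0.03"

```text
t: 54.45
ee_pos: [617.5, 81.3, 58.6]
orientation: [180.0, 0.0, -0.1]
contact_force: [-1.1, -0.2, -0.2]
gripper_width: 45.1
finger_force: 0.0
```

```bash
python3 -c "
from h import *
print(caps()); print(st()[0])
go(([617.6,82.8,-18.5],[180,0,0]))"
```

```text
([array([612.3, 121. ])], [array([616.8,  81.7])])
[617.52949909  81.15413735  58.45596006]
[ 0.    -0.006  0.308 -0.001  0.    -0.004]
```

step_arm:
  series: "-0.004 -0.004 0.03 0 0 0;-0.004 -0.004 0.1 0 0 0;-0.004 -0.004 0.18 0 0 0;-0.004 -0.004 0.25 0 0 0;-0.004 -0.004 0.285 0 0 0;-0.004 -0.004 0.303 0 0 0;-0.004 -0.004 0.307 0 0 0;-0.004 -0.004 0.307 0 0 0;-0.004 -0.004 0.307 0 0 0"

```text
t: 55.3
ee_pos: [617.6, 83.8, -17.0]
orientation: [-179.9, -0.1, 0.0]
contact_force: [0.1, 0.3, 0.2]
gripper_width: 45.4
finger_force: 0.0
```

step_arm:
  series: "0 0 0 0 0 0;0 0 0 0 0 0;0 0 0 0 0 0;0 0 0 0 0 0;0 0 0 0 0 0;0 0 0 0 0 0"
  claw: 0.15

```text
t: 55.8
ee_pos: [617.8, 84.0, -16.6]
orientation: [-179.9, -0.2, 0.0]
contact_force: [0.1, -0.4, 6.5]
gripper_width: 24.4
finger_force: 59.1
```

step_arm:
  series: "0 0 -0.05 0 0 0;0 0 -0.12 0 0 0;0 0 -0.2 0 0 0;0 0.05 -0.27 0 0 0;0 0.15 -0.287 0 0 0;0.01 0.28 -0.287 0 0 0;0.015 0.42 -0.287 0 0 0;0.02 0.56 -0.287 0 0 0;0.026 0.7 -0.287 0 0 0;0.026 0.82 -0.287 0 0 -0.01;0.026 0.92 -0.287 0 0 -0.03;0.026 0.96 -0.287 0 0 -0.03;0.026 0.96 -0.287 0 0 -0.03;0.026 0.96 -0.287 0 0 -0.03;0.026 0.96 -0.287 0 0 -0.03;0.026 0.96 -0.287 0 0 -0.03"

```text
t: 57.13
ee_pos: [623.2, -154.2, 53.2]
orientation: [-179.9, 0.0, 1.0]
contact_force: [0.3, -1.3, -0.8]
gripper_width: 24.4
finger_force: 59.0
```

```bash
python3 -c "
from h import *
print(st()[0]);print(caps())
go(([624.3,-155.9,8.2],[180,0,1]))"
```

```text
[ 623.15382023 -154.23696891   53.17967441]
([], [])
[ 0.004  0.006  0.18  -0.002  0.    -0.   ]
```

step_arm:
  series: "0.003 0.003 0.02 0 0 0;0.003 0.003 0.05 0 0 0;0.003 0.003 0.09 0 0 0;0.003 0.003 0.125 0 0 0;0.003 0.003 0.15 0 0 0;0.003 0.003 0.167 0 0 0;0.003 0.003 0.177 0 0 0;0.003 0.003 0.18 0 0 0;0.003 0.003 0.18 0 0 0"

```text
t: 57.98
ee_pos: [623.9, -156.9, 8.5]
orientation: [-180.0, -0.0, 0.9]
contact_force: [-2.5, 0.5, 1.1]
gripper_width: 24.1
finger_force: 59.1
```

step_arm:
  series: "0 0 0 0 0 0;0 0 0 0 0 0;0 0 0 0 0 0;0 0 0 0 0 0;0 0 0 0 0 0"
  claw: 0.53

```text
t: 58.4
ee_pos: [623.9, -156.9, 8.1]
orientation: [-180.0, -0.0, 0.9]
contact_force: [1.8, 0.3, -0.2]
gripper_width: 45.3
finger_force: 0.0
```

step_arm:
  series: "0 0 -0.04 0 0 0;0 0 -0.1 0 0 0;0 0 -0.2 0 0 0;0 0 -0.3 0 0 0;-0.1 -0.12 -0.4 0 0 0;-0.22 -0.25 -0.5 0 0 0;-0.35 -0.38 -0.5 0 0 0;-0.48 -0.5 -0.5 0 0 0;-0.6 -0.6 -0.5 0 0 0;-0.72 -0.7 -0.5 0 0 0;-0.8 -0.75 -0.5 0 0 0;-0.8 -0.75 -0.5 0 0 0;-0.8 -0.75 -0.5 0 0 0"
  claw: 0

```text
t: 59.48
ee_pos: [420.2, 28.3, 134.4]
orientation: [-180.0, -0.1, 1.0]
contact_force: [0.8, -0.1, -0.3]
gripper_width: 0.1
finger_force: 0.0
```

```bash
python3 - <<'E'
from h import *
t=arm.camera("top"); s=arm.camera("scene")
a=cv2.resize(s[155:245,170:330,::-1],None,fx=4,fy=4); b=cv2.resize(t[155:245,340:460,::-1],None,fx=2.5,fy=2.5)
c=np.zeros((585,640,3),np.uint8); c[:360]=a; c[360:585,:300]=b; cv2.imwrite("pics/s10.png",c)
for n,im,v,z in(("top",t,60,45),("scene",s,45,39.5)):
    for k in rects(n,cv2.cvtColor(im,cv2.COLOR_RGB2HSV)[...,2]<v,20,200):
        m=cv2.moments(k);q=(m['m10']/m['m00'],m['m01']/m['m00']);P=onz(n,q,z)
        if 470<P[0]<670 and -185<P[1]<-120: print(n,m['m00'],np.round(q,1),P.round(1))
# grey lever knob, blobs near
h=cv2.cvtColor(t,cv2.COLOR_RGB2HSV); print(st()[0])
E
```

```text
top 37.0 [376.5 222.2] [ 510.1 -155.8   45. ]
top 37.0 [376.2 207.8] [ 546.4 -156.    45. ]
top 35.5 [375.4 192.1] [ 586.2 -154.9   45. ]
top 38.0 [374.4 177.3] [ 623.9 -153.3   45. ]
[421.95302293  27.18230642 134.39415297]
```

View pics/s10.png

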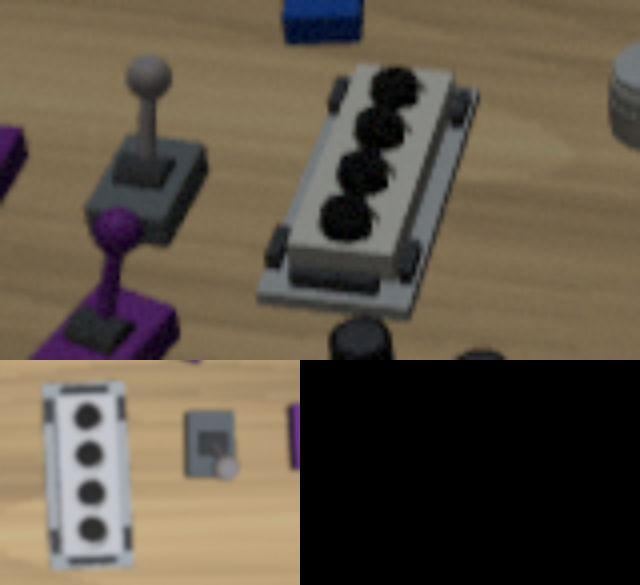

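All four caps sit flat in the pockets, and their top-view spacing of 36–40 mm fits the 39 mm pitch. The lever knob is at scene (207.2,174.2) and top (431.2,197.8). I'll triangulate it.

```bash
python3 - <<'E'
from h import *
P,e=two((207.2,174.2),(431.2,197.8)); print(P,e)
for z in(20,28): print(onz("top",(424.4,188.6),z),onz("top",(425.5,190),z))
print(st()[0]); go(([440,-120,150],[180,0,0]))
t=arm.camera("top"); h=cv2.cvtColor(t,cv2.COLOR_RGB2HSV)[170:215,405:445]
for k in rects("top",(h[...,2]<125)&(h[...,1]<70),100,900):
    r=cv2.minAreaRect(k); print(np.array(r[0])+[405,170],r[1:],onz("top",np.array(r[0])+[405,170],20))
    b=np.array([onz("top",p+[405,170],20) for p in cv2.boxPoints(r)]); print(b.round())
E
```

```text
[ 567.69729192 -287.31135518   74.62537157] 1.8132821953826161
[ 594.43810859 -286.16378455   20.        ] [ 590.73396161 -288.92195704   20.        ]
[ 593.9184409  -284.11249674   28.        ] [ 590.24409519 -286.84847868   28.        ]
[421.95302293  27.18230642 134.39415297]
[ 0.063  0.59  -0.062 -0.    -0.005  0.031]
[423.5 188.5] ((25.0, 19.0), 90.0) [ 594.74090991 -283.81699099   20.        ]
[[ 628. -260.   20.]
 [ 627. -310.   20.]
 [ 562. -308.   20.]
 [ 563. -258.   20.]]
```

step_arm:
  series: "0.01 0.1 -0.02 0 0 0.01;0.02 0.2 -0.04 0 0 0.02;0.03 0.3 -0.06 0 0 0.031;0.045 0.4 -0.062 0 0 0.031;0.055 0.5 -0.062 0 0 0.031;0.063 0.59 -0.062 0 0 0.031;0.063 0.59 -0.062 0 0 0.031;0.063 0.59 -0.062 0 0 0.031;0.063 0.59 -0.062 0 0 0.031"

```text
t: 60.38
ee_pos: [439.4, -120.2, 148.5]
orientation: [-179.9, 0.0, -0.1]
contact_force: [-0.3, 0.4, -0.0]
gripper_width: 0.2
finger_force: 0.0
```

step_arm:
  series: "0.05 0.11 0 0 0 0;0.1 0.22 0 0 0 0;0.15 0.33 0 0 0 0;0.2 0.45 0 0 0 0;0.25 0.56 0 0 0 0;0.3 0.668 0 0 0 0;0.3 0.668 0 0 0 0;0.3 0.668 0.12 0 0 0;0.3 0.668 0.24 0 0 0;0.3 0.668 0.36 0 0 0;0.3 0.668 0.45 0 0 0;0.3 0.668 0.49 0 0 0;0.3 0.668 0.49 0 0 0;0.3 0.668 0.49 0 0 0"

```text
t: 61.55
ee_pos: [514.4, -286.1, 26.5]
orientation: [-179.9, -0.0, 0.0]
contact_force: [0.1, -0.4, 0.2]
gripper_width: -0.0
finger_force: 0.0
```

```bash
python3 -c "
from h import *
print(st()[0],st()[2]['contact_force']);go(([535,-287,27],[180,0,0]),([604,-287,27],[180,0,0]))"
```

```text
[ 514.40824588 -286.09744913   26.53251781] [ 0.08395003 -0.37765203  0.24624027]
[ 0.082  0.004 -0.002 -0.002 -0.     0.001]
[0.276 0.    0.    0.    0.    0.   ]
```

step_arm:
  series: "0.03 0.004 0 0 0 0;0.06 0.004 0 0 0 0;0.09 0.004 0 0 0 0;0.12 0.004 0 0 0 0;0.15 0.004 0 0 0 0;0.18 0.004 0 0 0 0;0.21 0.004 0 0 0 0;0.24 0.004 0 0 0 0;0.265 0.004 0 0 0 0;0.29 0.004 0 0 0 0;0.31 0.004 0 0 0 0;0.326 0.004 0 0 0 0;0.326 0.004 0 0 0 0;0.326 0.004 0 0 0 0"

```text
t: 62.72
ee_pos: [595.9, -287.5, 25.8]
orientation: [-179.9, -0.0, -0.0]
contact_force: [-0.1, -0.2, 0.6]
gripper_width: -0.1
finger_force: 0.0
```

step_arm:
  series: "0.006 0 0 0 0 0;0.012 0 0 0 0 0;0.018 0 0 0 0 0;0.02 0 0 0 0 0;0.02 0 0 0 0 0"

```text
t: 63.13
ee_pos: [599.2, -287.6, 25.7]
orientation: [-179.9, 0.2, -0.0]
contact_force: [-5.5, 0.5, 1.1]
gripper_width: 0.2
finger_force: 2.5
```

```bash
python3 - <<'E'
from h import *
s=arm.camera("scene")[...,::-1]; print(proj("scene",[624,-286,74]),proj("scene",[596,-286,22]))
cv2.imwrite("pics/s11.png",cv2.resize(s[150:240,170:330],None,fx=4,fy=4))
E
```

```text
[198.57830083 190.07080515] [206.54139567 199.28570606]
```

View pics/s11.png

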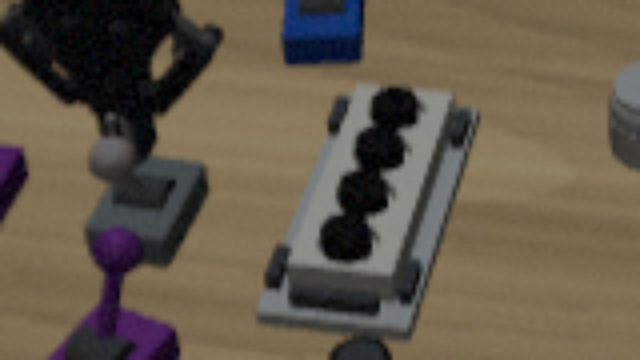

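The knob is now at full pixel (198.3,189.3). Full throw is predicted at (198.6,190.1), so it is nearly there. I'll press a little more onto the stop.

step_arm:
  series: "0.004 0 0 0 0 0;0.008 0 0 0 0 0;0.012 0 0 0 0 0;0.012 0 0 0 0 0;0.012 0 0 0 0 0"

```text
t: 63.6
ee_pos: [599.4, -287.6, 25.6]
orientation: [-179.9, 0.5, -0.0]
contact_force: [-11.3, 0.5, 4.5]
gripper_width: 0.0
finger_force: 6.0
```

step_arm:
  series: "0.004 0 0 0 0 0;0.008 0 0 0 0 0;0.012 0 0 0 0 0;0.012 0 0 0 0 0;0.012 0 0 0 0 0"

```text
t: 64.02
ee_pos: [599.5, -287.6, 25.5]
orientation: [-179.8, 0.9, -0.1]
contact_force: [-18.4, 1.0, 7.7]
gripper_width: 0.0
finger_force: 9.7
```

The lever is on its stop: the force rises without motion. I'll back off, check numerically and hand in.

step_arm:
  series: "-0.04 0 0 0 0 0;-0.12 0 0 0 0 0;-0.22 0 0 0 0 0;-0.32 0 0 0 0 0;-0.4 0 -0.1 0 0 0;-0.4 0 -0.25 0 0 0;-0.4 0 -0.4 0 0 0;-0.4 0 -0.5 0 0 0;-0.4 0 -0.5 0 0 0;-0.4 0 -0.5 0 0 0"

```text
t: 64.85
ee_pos: [508.5, -288.8, 154.6]
orientation: [179.8, -0.4, -0.0]
contact_force: [-0.1, -0.7, -0.1]
gripper_width: 0.0
finger_force: 0.0
```

```bash
python3 - <<'E'
from h import *
s=arm.camera("scene"); h=cv2.cvtColor(s,cv2.COLOR_RGB2HSV)[175:205,185:215]
for k in rects("scene",(h[...,1]<60)&(h[...,2]>95),15,300):
    m=cv2.moments(k); print("knob",m["m10"]/m["m00"]+185,m["m01"]/m["m00"]+175,m["m00"])
t=arm.camera("top")
for k in rects("top",cv2.cvtColor(t,cv2.COLOR_RGB2HSV)[...,2]<60,20,200):
    m=cv2.moments(k);P=onz("top",(m['m10']/m['m00'],m['m01']/m['m00']),45)
    if 470<P[0]<670 and -185<P[1]<-120: print(P.round(1))
print(st()[0],st()[2]["contact_force"])
print(arm.close_job())
E
```

```text
knob 196.5891472868217 185.8372093023256 21.5
[ 509.9 -155.7   45. ]
[ 546.5 -155.8   45. ]
[ 586.1 -154.7   45. ]
[ 624.1 -153.5   45. ]
[ 506.53201977 -287.5083533   150.3281998 ] [-0.15205796  1.04326924  0.53337668]
the job is handed in; nothing more can be done
None
```

I handed the job in at about 65 s: the plate is pockets up and flat in the bed, all four caps are seated in its pockets, and the lever was pushed against its far stop. The last lever image check was weak (a partial knob patch a few pixels off), and the system returned no verdict.

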